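Take the pressing stack apart into its trays

ROBOT

A 6-joint arm with a two-finger parallel gripper is mounted at the origin on a cart in front of the work surface, level with it; the furniture and walls round the work are solid. World frame = base frame: x ahead of the robot, y to its left, z up, the work surface at z = 0. Lengths are in m, angles in degrees, forces in N, time in s.
With the tool pointing down it reaches from about 0.4 to 0.825 m from the base axis. Payload 7 kg.
Tool frame: the origin (TCP) lies between the finger pads; the fingertips stand 14 mm ahead of it and the grasp point (between the pads) lies 5 mm behind it; z points along the fingers, y is the line along which they close (so a half turn about z gives the same grasp; the last joint's range is limited). The gripper opens to 88 mm and grips with 3 to 60 N. Pads are 19 mm wide; open, the fingers measure 130 mm over their backs; the gripper's body (78 mm by 193 mm) begins 47 mm behind the grasp point.
Start: joints at [85.491, 20.546, 0.682, 0, -70.136, -16.507], TCP at [0.242, 0.63, 0.241] pointing down, gripper open.
Joint ranges: [-176.03, 176.03], [-82.01, 121.73], [-58.28, 71.71], [-173.87, 95.51], [-174.79, -0.11], [-173.66, 173.66]. Speed limits (degrees/s): [136.94, 136.94, 172.46, 180, 180, 180].

INTERFACE

Orientations are given as [roll, pitch, yaw] about the fixed x, y, z axes, in that order (R = Rz(yaw) Ry(pitch) Rx(roll)).
In Python, from plant import status, cams, job gives the robot as it stands. The module is installed in compiled form; this text tells all that it offers.
- The arm moves only by the tool step_arm, never from a script. Its arguments are lists of equal length, an entry for each row: "xyz": the shift along the tool's x, y, z each as a share of 20 cm, from -1 to 1, a list of three; "yaw": the turn about the tool's z as a share of 360 degrees, from -1 to 1; "claw": the closure, from -1 (fully open) to 1 (shut). A call has 1 to 20 rows; each row is the pose to reach, as a shift and turn from the pose commanded when the call began, along the tool's axes at that moment, turning the shorter way round; what a row does not reach only later rows make up. A row lasts 1/12 s, in which the tool goes at most 41.7 mm and 7.16 degrees, less where a joint would pass 70% of its speed; a pose out of reach is approached as far as the arm can. A call with a number of a shift or a turn outside -1 to 1 is refused whole. A call with a gripper value outside its range is refused whole. The fingers move at their own pace and stop on an object; "grip_force" is the grip in N (left out, the last holds). Time passes only in rows, so rows that repeat a pose let the fingers close. It gives the time, the measured TCP pose, the force, the opening and the grip force at its end, in the units of the state.
- status.get_state(): the state, without advancing time (a new reading comes with each control period).
- cams.capture(name): name is "scene" or "top"; returns (picture, depth): 420x560x3 uint8, blue, green, red; 420x560 float32, m along the optical axis (not along the pixel's ray), 0 where there is no reading.
- cams.calibration(name): a dict with "mtx" (3x3 intrinsics, pixels), "camera_from_world" (4x4, takes a point from world to camera coordinates). Camera axes: x right, y down, z forward; pixel columns grow to the right and rows downward; lengths in m; the calibration is good to about 2 mm. A picture is of the moment at which its call begins. calibration takes no time and is no camera call.
- job.close_job(): hands the job in; it is judged then, once.
The state is a dict: "time_s": time; "joints": joint angles; "qd": joint speeds; "joint_torque": joint torques, N m; "tcp_pos": TCP position; "eef_rot": TCP orientation; "contact_force": force on the tool from outside, world axes, zero at the start; "moment": the same for the moment, N m; "gripper_width": finger opening in m; "gripper_force": force on a finger pad.
Only numpy, scipy, OpenCV 4.12 (cv2) and the standard library are available. Lean on these libraries where they do the work, as an engineer would, in place of code of your own. Each camera call takes 0.05 s, during which the arm holds its last target. There are 200 camera calls.

TASK

The pressing stack on the bench has done its work. Take it apart from the top down and lay each part upright and flat in the grey tray of its own shape: the knob weight in the small round dish, then the bar in the oblong tray, then the square plate in the square tray, and last the disc in the large round dish. Leave the dropper bottle and the loupe that stand beside the trays where they are, and let go of everything at the end.

Things in the scene. Friction and masses are not known exactly. Their poses are not given: they have to be found in the camera images.
- weight_mid (a point): Steel knob weight, 28 mm diameter body, 40 mm high with a narrower knob at the top; about 0.12 kg. Topmost part of the stack, standing on the bar with its bottom 60 mm above the bench. The point is on its axis half-way up (20 mm above its bottom); z up.
- bar_mid (a point): Steel bar, 24 x 50 x 20 mm (x, y, z), two dark dots on top; about 0.17 kg. Lies flat on the square plate, its bottom 40 mm above the bench, at any yaw. The point is its centre (10 mm above its bottom); x across its 24 mm width, y along its 50 mm length.
- plate_mid (a point): Square aluminium plate, 52 x 52 x 20 mm, a dark dot at each corner; about 0.14 kg. Lies flat on the disc, its bottom 20 mm above the bench, at any yaw. The point is its centre; x and y square to its sides, z up.
- disc_mid (a point): Round steel disc, 68 mm diameter, 20 mm high, a circle of small dark dots near its edge; about 0.4 kg. Bottom of the stack, lying loose on the bench. The point is its centre (10 mm above its bottom); z up. Left of the stack and trays stands a solid lapping machine, fixed, about 0.36 m high with its levers; it fills the bench beyond x = 0.41 from y = -0.07 to 0.30, so pass in front of it, not through it; the trays and stack all lie at y = -0.16 or farther right.
- dish_small_floor (a point): Small round grey dish: recess 46 mm diameter, outside 56 mm. The point is the centre of the recess floor, 3 mm above the bench; the rim stands 8 mm above the bench (5 mm above the floor). Fixed to the bench; turned about the vertical at each start, and the four trays and the stack trade places.
- tray_oblong_floor (a point): Oblong grey tray: recess 40 mm (along its x) by 66 mm (along its y), outside 50 x 76 mm. The point is the centre of the recess floor, 3 mm above the bench; the rim stands 8 mm above the bench. Fixed to the bench; turned about the vertical at each start, and the four trays and the stack trade places.
- tray_square_floor (a point): Square grey tray: recess 66 x 66 mm with sides along its x and y, outside 76 x 76 mm. The point is the centre of the recess floor, 3 mm above the bench; the rim stands 8 mm above the bench. Fixed to the bench; turned about the vertical at each start, and the four trays and the stack trade places.
- dish_large_floor (a point): Large round grey dish: recess 84 mm diameter, outside 94 mm. The point is the centre of the recess floor, 3 mm above the bench; the rim stands 8 mm above the bench. Fixed to the bench; turned about the vertical at each start, and the four trays and the stack trade places.
- dropper_mid (a point): Bystander: brown dropper bottle with a pale cap, 30 mm diameter, 92 mm high, standing loose beside the trays. The point is on its axis 30 mm above the bench. Not to be moved.
- loupe_mid (a point): Bystander: black waisted standing loupe, 40 mm diameter, 40 mm high, standing loose beside the trays. The point is on its axis half-way up. Not to be moved.
There are look-alikes about, which are no part of the job. What is shaped like the part that bears bar_mid but green or purple is not meant.

How it is judged (in metres and radians):
On the way, in this order (a step that is already met when the one before it is completed fails the run):
1. steel knob weight in the small round dish, flat (horizontal distance between weight_mid and dish_small_floor below 0.013 m and z of weight_mid in the frame of dish_small_floor between 0.016 and 0.0225 m and angle between weight_mid's own z axis and vertical below 0.05 rad), for 0.2 s.
2. steel bar in the oblong tray, flat (horizontal distance between bar_mid and tray_oblong_floor below 0.013 m and z of bar_mid in the frame of tray_oblong_floor between 0.006 and 0.0125 m and angle between bar_mid's own z axis and vertical below 0.05 rad), for 0.2 s.
3. square plate in the square tray, flat (horizontal distance between plate_mid and tray_square_floor below 0.013 m and z of plate_mid in the frame of tray_square_floor between 0.006 and 0.0125 m and angle between plate_mid's own z axis and vertical below 0.05 rad), for 0.2 s.
4. disc in the large round dish, flat (horizontal distance between disc_mid and dish_large_floor below 0.013 m and z of disc_mid in the frame of dish_large_floor between 0.006 and 0.0125 m and angle between disc_mid's own z axis and vertical below 0.05 rad), for 0.2 s.
At the end, for the whole second after the job is handed in: The weight stands in the small round dish, the bar lies in the oblong tray, the square plate in the square tray and the disc in the large round dish: each within 13 mm of the centre of its recess, resting on the recess floor (within 2.5 mm) and tilted less than 0.05 rad, released and at rest (all of step 1 and all of step 2 and all of step 3 and all of step 4 and contact force between each of weight, bar, plate, disc and the fingers below 0.1 N and linear speed of each of weight, bar, plate, disc below 0.01 m/s); the robot touches nothing.
It fails at once if the dropper bottle is pushed away (more than 25 mm) or knocked over (distance of dropper_mid from where it was at the start of the episode above 0.025 m or angle between dropper_mid's own z axis and vertical above 0.5 rad).
It fails at once if the loupe is pushed away (more than 25 mm) or knocked over (distance of loupe_mid from where it was at the start of the episode above 0.025 m or angle between loupe_mid's own z axis and vertical above 0.5 rad).
It also fails if it takes over 102 s, if anything falls off the work surface, if the arm or the gripper's body presses on something with over 40 N, if the wrist force passes 120 N, or if a joint passes its speed limit or range.

## Working session

There is one attempt and no reset: what is moved stays moved. The work goes in short steps, Python scripts to look and compute and a tool call to move; the robot and the scene stay as the last step left them, time stands still between calls to the robot, and variables do not carry over. Pictures are saved under pics/ and viewed, at most 14 in all, crops included, and the job is handed in when it is done.

Besides the shell and the picture viewer there is one more tool, called after "Emit:" in YAML: its name, and indented under it one key for each argument. step_arm: Moves the arm, as the interface text tells. Shift numbers are shares of 20 cm and turn numbers shares of 360 degrees, none past 1 either way. Its arguments: {"type":"object","properties":{"xyz":{"type":"array"},"yaw":{"type":"array"},"claw":{"type":"array"},"grip_force":{"type":"number"}},"required":["xyz","yaw","claw"]}

```bash
mkdir -p pics
python3 - <<'E'
from plant import status,cams
import cv2,numpy as np
print(status.get_state())
for n in("scene","top"):
    p,d=cams.capture(n); cv2.imwrite(f"pics/{n}0.png",p); np.save(f"pics/{n}0.npy",d)
    c=cams.calibration(n); print(n,c["mtx"].tolist(),np.round(c["camera_from_world"],4).tolist())
E
```

```text
{'time_s': 0.0, 'joints': array([ 8.54906706e+01,  2.05921628e+01,  6.33757103e-01, -2.07970950e-02,
       -7.01359854e+01, -1.65070545e+01]), 'qd': array([-0.08829583,  0.02029458, -0.00275352,  0.0161074 , -0.02203196,
        0.11558503]), 'joint_torque': array([-2.32460166e-03, -5.82707226e+01,  2.93048573e+01,  6.99697763e+00,
        6.84289495e-03, -1.66046525e-04]), 'tcp_pos': array([0.24192874, 0.62965219, 0.2396122 ]), 'eef_rot': array([ 1.79903944e+02, -8.07763191e-03, -2.10234598e+01]), 'contact_force': array([ 0.19929339, -1.04450627, -0.03061807]), 'moment': array([-0.03639508, -0.01700175, -0.02546965]), 'gripper_force': 0.0, 'gripper_width': 0.08755768623135451}
scene [[453.9541911553585, 0.0, 278.39827216108046], [0.0, 453.9541911553585, 212.19287573299255], [0.0, 0.0, 1.0]] [[0.3329, 0.9429, 0.0119, 0.1214], [0.5081, -0.1687, -0.8446, -0.2756], [-0.7944, 0.2872, -0.5353, 1.5206], [0.0, 0.0, 0.0, 1.0]]
top [[540.0030407754656, 0.0, 279.9566567698538], [0.0, 540.0030407754656, 203.2935661382803], [0.0, 0.0, 1.0]] [[-0.0211, -0.9998, 0.0036, -0.3359], [-0.9983, 0.0209, -0.0551, 0.575], [0.055, -0.0047, -0.9985, 1.1723], [0.0, 0.0, 0.0, 1.0]]
```

View pics/scene0.png

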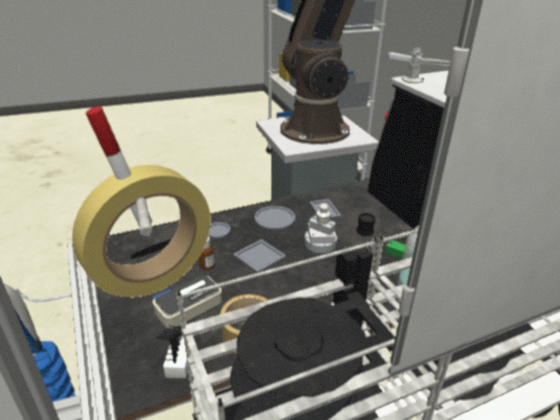

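View pics/top0.png

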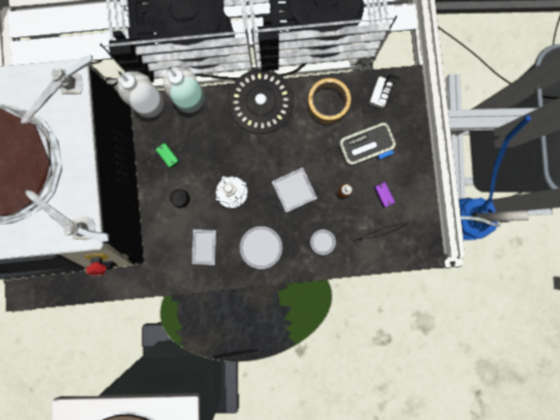

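The top view shows the stack at (231,191), the square tray at (294,190), the oblong tray at (204,247), the large dish at (261,247), the small dish at (322,242), the loupe at (179,198) and the dropper at (345,190). Bar-like candidates are the steel bar in the stack (231,190), a green block (166,155) and a purple block (385,195). The one meant is the steel one under the knob weight. I'll confirm that in a crop and measure the trays.

```bash
cat > h.py <<'E'
import cv2,numpy as np
from plant import status,cams
def plane(n,uv,z):
    c=cams.calibration(n);K=c["mtx"];T=c["camera_from_world"];R=T[:3,:3];t=T[:3,3]
    o=-R.T@t; uv=np.atleast_2d(np.float64(uv)); out=[]
    for u,v in uv:
        d=R.T@np.linalg.solve(K,[u,v,1]); out.append(o+d*(z-o[2])/d[2])
    return np.array(out)
def cloud(n,d):
    c=cams.calibration(n);K=c["mtx"];T=c["camera_from_world"]
    v,u=np.indices(d.shape); P=np.stack([(u-K[0,2])/K[0,0]*d,(v-K[1,2])/K[1,1]*d,d],-1)
    return (P-T[:3,3])@T[:3,:3]
E
python3 - <<'E'
from h import *
p=cv2.imread("pics/top0.png");d=np.load("pics/top0.npy");W=cloud("top",d)
m=(cv2.cvtColor(p,cv2.COLOR_BGR2GRAY)>110).astype(np.uint8)
for n,(u,v) in dict(square=(294,190),oblong=(204,247),large=(261,247),small=(322,242)).items():
    b=np.zeros_like(m);b[v-28:v+28,u-28:u+28]=m[v-28:v+28,u-28:u+28]
    k,l,s,ce=cv2.connectedComponentsWithStats(b); i=l[v,u]
    c=max(cv2.findContours((l==i).astype(np.uint8),0,1)[0],key=cv2.contourArea)
    w=plane("top",c[:,0],.008)[:,:2]
    r=cv2.minAreaRect((w*1000).astype(np.float32)); print(n,ce[i],plane("top",ce[i],.006)[0].round(4),np.round(r[0],1),np.round(r[1],1),round(r[2],1))
for n,u,v,z in(("loupe",179,198,.04),("dropper",346,189,.09),("stack",231,191,.02)): print(n,plane("top",(u,v),z)[0].round(3))
ok=d>0
for x in np.arange(.3,.9,.05):
    s=ok&(abs(W[...,0]-x)<.025)&(W[...,1]>-.12)&(W[...,1]<.4); print(round(x,2),s.sum(),W[s][:,2].max().round(3) if s.any() else None, W[s][:,1].min().round(2) if s.any() else 0)
a=cv2.resize(p[165:217,205:257],(560,560),interpolation=2)
q=cv2.imread("pics/scene0.png")
b=cv2.resize(q[195:255,290:350],(0,0),fx=4,fy=4,interpolation=2);o=np.zeros((560,240,3),np.uint8);o[:240]=b
o[250:490]=cv2.resize(p[140:210,130:200],(240,240))
cv2.imwrite("pics/c1.png",np.hstack([a,o]))
E
```

```text
square [293.94078947 189.35855263] [ 0.5987 -0.3797  0.006 ] [ 598.4 -379.4] [78.2 78.2] 23.4
oblong [203.40590406 246.58548585] [ 0.4761 -0.1768  0.006 ] [ 476.4 -177.2] [50.8 77. ] 88.8
large [260.55963939 247.09431345] [ 0.4723 -0.303   0.006 ] [ 472.7 -303. ] [90.5 92.4] 88.8
small [322.64410058 241.74854932] [ 0.4812 -0.4406  0.006 ] [ 480.7 -440.1] [54.5 54.7] 43.6
loupe [ 0.582 -0.13   0.04 ]
dropper [ 0.59  -0.485  0.09 ]
stack [ 0.597 -0.241  0.02 ]
0.3 708 -0.259 -0.12
0.35 1709 0.008 -0.12
0.4 3766 0.134 -0.12
0.45 3824 0.316 -0.12
0.5 4900 0.378 -0.12
0.55 4943 0.371 -0.12
0.6 4839 0.36 -0.12
0.65 4804 0.345 -0.12
0.7 4631 0.361 -0.12
0.75 5100 0.378 -0.12
0.8 2778 0.369 -0.12
0.85 1787 0.226 -0.12
0.9 1667 0.222 -0.12
```

View pics/c1.png

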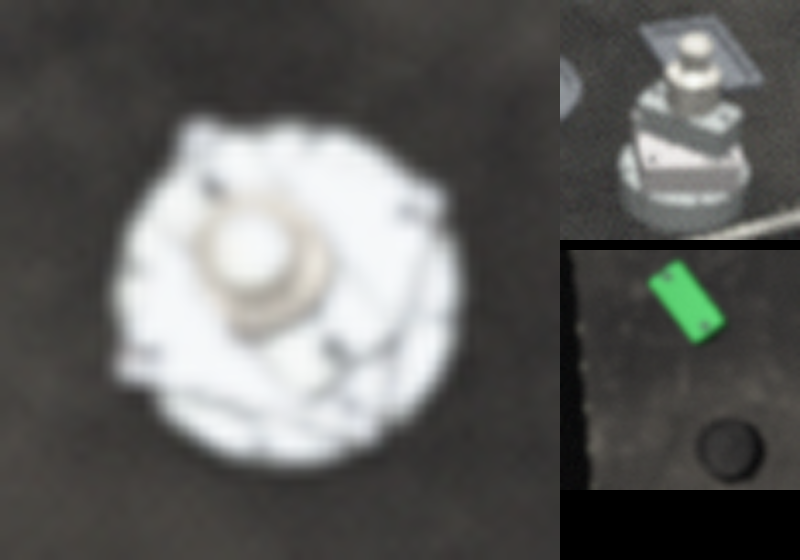

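The crop shows a steel bar with two dark dots under the knob weight, over the plate and disc. The green and purple blocks lie loose on the bench, so they are not the bar. In the crop the knob top is at (252,247), the bar dots at (210,185) and (335,345), the plate corners at (200,120), (445,190) and (125,370), and the disc centre at about (288,290). Next I'll compute these positions and the first moves.

```bash
cat >> h.py <<'E'
import sys
def plan(start,*wps):
    """start/wps: x y z yaw(world); prints shares rel. to start, rows needed"""
    p0=np.array(start[:3]);y=np.radians(start[3]);prev=np.array(start,float)
    ax=np.array([[np.cos(y),np.sin(y),0],[np.sin(y),-np.cos(y),0],[0,0,-1]])
    for w in wps:
        w=np.array(w,float);dy=(w[3]-start[3]+180)%360-180;st=(w[3]-prev[3]+180)%360-180
        print(w.round(4),"xyz",(ax@(w[:3]-p0)/.2).round(4).tolist(),"yaw",round(-dy/360,4),"rows",np.ceil(max(np.linalg.norm(w[:3]-prev[:3])/.0417,abs(st)/7.16)));prev=w
def st():
    s=status.get_state();print(round(s["time_s"],2),s["tcp_pos"].round(4),s["eef_rot"].round(2),"J",s["joints"].round(1),"F",s["contact_force"].round(1),"w",round(s["gripper_width"],4),round(s["gripper_force"],1))
E
python3 - <<'E'
from h import *
f=lambda a:(np.array(a)+.5)/(560/52)-.5+[205,165]
P=lambda a,z:plane("top",f(a),z)[0][:2]
print("knob",P((252,247),.1),"body",P((268,268),.088))
a,b=P((210,185),.06),P((335,345),.06);print("bar",(a+b)/2,np.linalg.norm(a-b),np.degrees(np.arctan2(*(a-b)[::-1])))
c1,c2,c3=P((198,120),.04),P((447,188),.04),P((118,375),.04);print("plate",(c2+c3)/2,np.linalg.norm(c1-c2),np.linalg.norm(c1-c3),np.degrees(np.arctan2(*(c1-c3)[::-1])),np.degrees(np.arctan2(*(c1-c2)[::-1])))
print("disc",P((288,295),.02))
d=np.load("pics/top0.npy");W=cloud("top",d)
for lo,hi in((.09,.11),(.055,.066),(.037,.045)):
    s=(d>0)&(abs(W[...,0]-.6)<.05)&(abs(W[...,1]+.24)<.05)&(W[...,2]>lo)&(W[...,2]<hi);print(lo,s.sum(),np.median(W[s],0))
plan([.242,.63,.241,-21.0],[.242,.55,.43,-21],[.25,.45,.43,-21])
E
```

```text
knob [ 0.59783403 -0.24164301] body [ 0.594758   -0.24355966]
bar [ 0.59766368 -0.24196899] 0.04018749227695559 36.88692627361978
plate [ 0.59597669 -0.24220763] 0.05188531846104144 0.053671822173995874 -18.243319351013398 73.49166640365898
disc [ 0.59478349 -0.24153075]
0.09 60 [ 0.59673067 -0.24082147  0.09976056]
0.055 129 [ 0.58716087 -0.24585217  0.06065541]
0.037 281 [ 0.59111944 -0.24535675  0.04074153]
[  0.242   0.55    0.43  -21.   ] xyz [0.1433, 0.3734, -0.945] yaw -0.0 rows 5.0
[  0.25   0.45   0.43 -21.  ] xyz [0.3599, 0.8259, -0.945] yaw -0.0 rows 3.0
```

Emit:
step_arm:
  xyz:
    - [0, 0, -0.945]
    - [0, 0, -0.945]
    - [0, 0, -0.945]
    - [0, 0, -0.945]
    - [0, 0, -0.945]
    - [0.15, 0.37, -0.945]
    - [0.15, 0.37, -0.945]
    - [0.36, 0.83, -0.945]
    - [0.36, 0.83, -0.945]
    - [0.36, 0.83, -0.945]
    - [0.36, 0.83, -0.945]
  yaw: [0, 0, 0, 0, 0, 0, 0, 0, 0, 0, 0]
  claw: [-1, -1, -1, -1, -1, -1, -1, -1, -1, -1, -1]

```text
time_s: 1.02
tcp_pos: [0.25, 0.4455, 0.4315]
eef_rot: [-179.8, 0.0, -21.1]
contact_force: [-0.1, 1.1, -0.7]
gripper_width: 0.0875
gripper_force: 0.0
```

Run:
```python
from h import *
st()
plan([.25,.45,.43,-21],[.29,.35,.44,-21],[.31,.27,.44,-21])
plan([.31,.27,.44,-21],[.33,.17,.44,-35],[.35,.09,.44,-50])
```

```text
1.02 [0.25   0.4455 0.4315] [-1.7982e+02  4.0000e-02 -2.1080e+01] J [ 82.8   0.8   0.2   0.  -89.2 -13.8] F [-0.1  1.1 -0.7] w 0.0875 0.0
[  0.29   0.35   0.44 -21.  ] xyz [0.3659, 0.3951, -0.05] yaw -0.0 rows 3.0
[  0.31   0.27   0.44 -21.  ] xyz [0.6026, 0.7327, -0.05] yaw -0.0 rows 2.0
[  0.33   0.17   0.44 -35.  ] xyz [0.2725, 0.431, 0.0] yaw 0.0389 rows 3.0
[  0.35   0.09   0.44 -50.  ] xyz [0.5092, 0.7685, 0.0] yaw 0.0806 rows 3.0
```

Emit:
step_arm:
  xyz:
    - [0.366, 0.395, -0.05]
    - [0.366, 0.395, -0.05]
    - [0.366, 0.395, -0.05]
    - [0.6, 0.73, -0.05]
    - [0.6, 0.73, -0.05]
    - [0.6, 0.73, -0.05]
    - [0.6, 0.73, -0.05]
  yaw: [0, 0, 0, 0, 0, 0, 0]
  claw: [-1, -1, -1, -1, -1, -1, -1]

```text
time_s: 1.6
tcp_pos: [0.3098, 0.2685, 0.4401]
eef_rot: [-179.9, 0.0, -21.2]
contact_force: [0.3, -0.1, 0.1]
gripper_width: 0.0878
gripper_force: 0.0
```

Run:
```python
from h import *
st()
plan([.31,.27,.44,-21],[.34,.17,.44,-35],[.37,.09,.44,-50])
```

```text
1.6 [0.3098 0.2685 0.4401] [-179.89    0.    -21.15] J [ 68.8  -9.7  -8.2  -0.  -91.4   0. ] F [ 0.3 -0.1  0.1] w 0.0878 0.0
[  0.34   0.17   0.44 -35.  ] xyz [0.3192, 0.413, 0.0] yaw 0.0389 rows 3.0
[  0.37   0.09   0.44 -50.  ] xyz [0.6026, 0.7327, 0.0] yaw 0.0806 rows 3.0
```

Emit:
step_arm:
  xyz:
    - [0.32, 0.41, 0]
    - [0.32, 0.41, 0]
    - [0.32, 0.41, 0]
    - [0.6, 0.73, 0]
    - [0.6, 0.73, 0]
    - [0.6, 0.73, 0]
    - [0.6, 0.73, 0]
  yaw: [0.04, 0.04, 0.04, 0.08, 0.08, 0.08, 0.08]
  claw: [-1, -1, -1, -1, -1, -1, -1]

```text
time_s: 2.18
tcp_pos: [0.3698, 0.0893, 0.4392]
eef_rot: [179.9, 0.0, -50.1]
contact_force: [-0.0, 0.4, -0.0]
gripper_width: 0.0876
gripper_force: 0.0
```

Run:
```python
from h import *
st()
plan([.37,.0903,.44,-49.8],[.38,.03,.44,-60],[.40,-.06,.44,-85])
p,d=cams.capture("scene");q,_=cams.capture("top");cv2.imwrite("pics/v2.png",np.vstack([p[:,60:460],q[:,:400]])[::1] if 0 else np.hstack([p[:,100:480],q[:,60:460]]))
```

```text
2.18 [0.3698 0.0893 0.4392] [179.95   0.   -50.1 ] J [ 43.8 -12.9 -10.7  -0.  -92.3  -3.9] F [-0.   0.4 -0. ] w 0.0876 0.0
[ 3.8e-01  3.0e-02  4.4e-01 -6.0e+01] xyz [0.2626, 0.1564, 0.0] yaw 0.0283 rows 2.0
[ 4.0e-01 -6.0e-02  4.4e-01 -8.5e+01] xyz [0.6708, 0.3705, 0.0] yaw 0.0978 rows 4.0
```

View pics/v2.png

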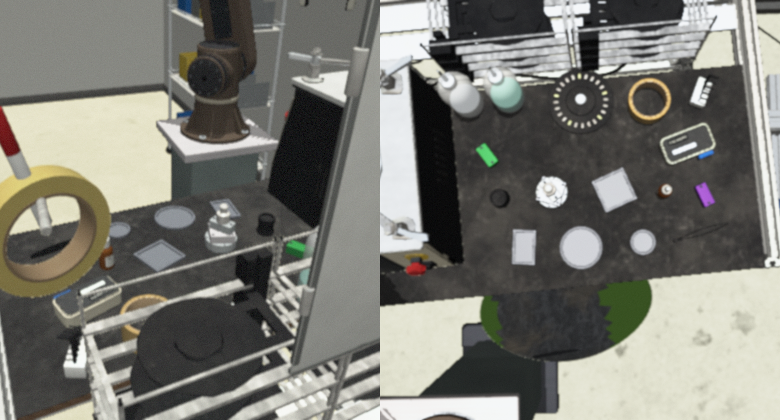

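The arm leans back above the cart and the stack is untouched. The gripper is hidden behind the machine in both views. I'll continue past the machine.

Emit:
step_arm:
  xyz:
    - [0.26, 0.16, 0]
    - [0.26, 0.16, 0]
    - [0.67, 0.37, 0]
    - [0.67, 0.37, 0]
    - [0.67, 0.37, 0]
    - [0.67, 0.37, 0]
  yaw: [0, 0, 0, 0, 0, 0]
  claw: [-1, -1, -1, -1, -1, -1]

```text
time_s: 2.78
tcp_pos: [0.3997, -0.0599, 0.4389]
eef_rot: [179.9, 0.0, -49.9]
contact_force: [-0.2, 1.1, -0.7]
gripper_width: 0.0872
gripper_force: 0.0
```

Run:
```python
from h import *
st()
plan([.4,-.06,.44,-49.8],[.43,-.17,.44,-40],[.50,-.24,.38,-22])
plan([.5,-.24,.38,-22],[.5965,-.242,.22,-22])
```

```text
2.78 [ 0.3997 -0.0599  0.4389] [ 1.7991e+02  4.0000e-02 -4.9850e+01] J [ 19.8 -10.2  -8.7  -0.  -91.6  20.3] F [-0.2  1.1 -0.7] w 0.0872 0.0
[  0.43  -0.17   0.44 -40.  ] xyz [0.5169, 0.2404, 0.0] yaw -0.0272 rows 3.0
[  0.5   -0.24   0.38 -22.  ] xyz [1.0101, 0.199, 0.3] yaw -0.0772 rows 3.0
[  0.5965  -0.242    0.22   -22.    ] xyz [0.4511, -0.1715, 0.8] yaw -0.0 rows 5.0
```

Emit:
step_arm:
  xyz:
    - [0.52, 0.24, 0]
    - [0.52, 0.24, 0]
    - [0.52, 0.24, 0]
    - [0.99, 0.2, 0.3]
    - [0.99, 0.2, 0.3]
    - [0.99, 0.2, 0.3]
    - [0.99, 0.2, 0.3]
    - [0.99, 0.2, 0.3]
  yaw: [-0.027, -0.027, -0.027, -0.077, -0.077, -0.077, -0.077, -0.077]
  claw: [-1, -1, -1, -1, -1, -1, -1, -1]

```text
time_s: 3.45
tcp_pos: [0.4976, -0.2348, 0.377]
eef_rot: [179.9, 0.3, -22.0]
contact_force: [-0.5, 0.1, -0.3]
gripper_width: 0.0873
gripper_force: 0.0
```

Run:
```python
from h import *
st();s=status.get_state();c=[*s["tcp_pos"],s["eef_rot"][2]]
plan(c,[.5965,-.242,.24,-22])
p,d=cams.capture("scene");q,_=cams.capture("top");cv2.imwrite("pics/v3.png",np.hstack([p[:,100:480],q[:,60:460]]))
```

```text
3.45 [ 0.4976 -0.2348  0.377 ] [179.94   0.27 -22.  ] J [ -4.9   5.5  -1.5  -0.  -83.3  72.9] F [-0.5  0.1 -0.3] w 0.0873 0.0
[  0.5965  -0.242    0.24   -22.    ] xyz [0.4722, -0.1518, 0.6852] yaw -0.0 rows 5.0
```

View pics/v3.png

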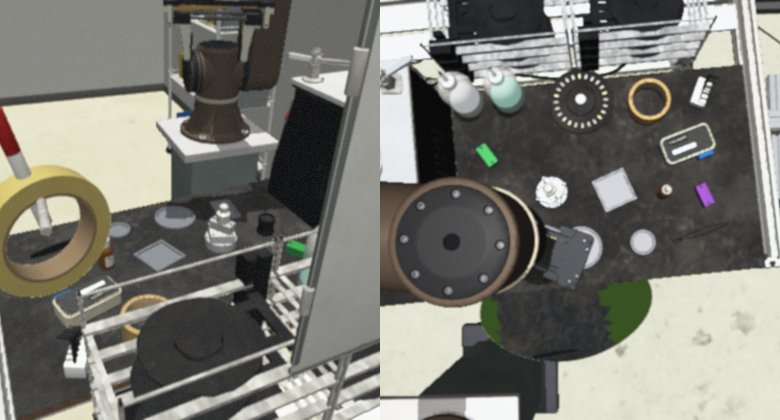

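The scene view shows the gripper high above the cart side. The top view shows a big wrist drum at (452,240) in the crop, about 0.19 m left of the tool. I need its height to know whether it clears the machine when the tool goes low.

Run:
```python
from h import *
p,d=cams.capture("top");W=cloud("top",d)
for u,v in((132,240),(70,240),(95,280),(165,270),(190,235),(205,245),(230,250),(235,230),(228,275)): print(u,v,W[v,u].round(3))
p,d=cams.capture("scene");W=cloud("scene",d)
s=(d>0)&(W[...,2]>.36)&(W[...,0]>.1)&(W[...,0]<.8)&(abs(W[...,1])<.6)
print(s.sum()); 
for z in np.arange(.36,1.1,.05):
    t=s&(abs(W[...,2]-z)<.025)
    if t.any(): print(round(z,2),t.sum(),W[t].min(0).round(2),W[t].max(0).round(2))
```

```text
132 240 [ 0.5   -0.236  0.809]
70 240 [ 0.501 -0.189  0.805]
95 280 [ 0.471 -0.208  0.808]
165 270 [ 0.477 -0.26   0.809]
190 235 [ 0.502 -0.278  0.806]
205 245 [ 0.494 -0.283  0.763]
230 250 [ 0.467 -0.234 -0.005]
235 230 [ 0.508 -0.282  0.45 ]
228 275 [ 0.446 -0.272  0.458]
3077
0.36 321 [ 0.1  -0.3   0.36] [0.53 0.15 0.38]
0.41 641 [ 0.1  -0.33  0.39] [0.57 0.17 0.43]
0.46 2115 [ 0.45 -0.34  0.44] [ 0.57 -0.15  0.47]
```

Run:
```python
from h import *
W=cloud("top",np.load("pics/top0.npy"))
def hm(W,ok):
    print("y:",np.arange(-.1,.2,.03).round(2))
    for x in np.arange(.38,.7,.03):
        r=[]
        for y in np.arange(-.1,.2,.03):
            s=ok&(abs(W[...,0]-x)<.015)&(abs(W[...,1]-y)<.015);r.append(W[s][:,2].max().round(2) if s.any() else None)
        print(round(x,2),r)
hm(W,np.load("pics/top0.npy")>0)
p,d=cams.capture("top");W=cloud("top",d);s=(d>0)&(W[...,2]>.5)
for y in np.arange(-.3,0.1,.02):
    t=s&(abs(W[...,1]-y)<.01)
    if t.any(): print("y",round(y,2),t.sum(),W[t].min(0).round(3),W[t].max(0).round(3))
```

```text
y: [-0.1  -0.07 -0.04 -0.01  0.02  0.05  0.08  0.11  0.14  0.17  0.2 ]
0.38 [np.float64(0.01), np.float64(0.01), np.float64(0.01), np.float64(0.01), np.float64(0.01), np.float64(0.01), np.float64(0.01), np.float64(0.01), np.float64(0.01), np.float64(0.01), np.float64(0.01)]
0.41 [np.float64(0.01), np.float64(0.01), np.float64(0.01), np.float64(0.01), np.float64(0.01), np.float64(0.01), np.float64(0.01), np.float64(0.01), np.float64(0.01), np.float64(0.13), np.float64(0.13)]
0.44 [np.float64(0.01), np.float64(0.01), np.float64(0.14), np.float64(0.23), np.float64(0.22), np.float64(0.2), np.float64(0.19), np.float64(0.2), np.float64(0.22), np.float64(0.22), np.float64(0.17)]
0.47 [np.float64(0.01), np.float64(0.01), np.float64(0.31), np.float64(0.32), np.float64(0.32), np.float64(0.32), np.float64(0.32), np.float64(0.32), np.float64(0.26), np.float64(0.22), None]
0.5 [np.float64(0.01), np.float64(0.37), np.float64(0.38), np.float64(0.38), np.float64(0.32), np.float64(0.32), np.float64(0.32), np.float64(0.32), None, None, None]
0.53 [np.float64(0.01), np.float64(0.01), np.float64(0.37), 
[... 832 characters left out ...]
(0.32), np.float64(0.32), np.float64(0.34), np.float64(0.36), np.float64(0.34), np.float64(0.34), None, None, None]
y -0.28 3030 [ 0.46  -0.286  0.562] [ 0.532 -0.27   0.811]
y -0.26 3495 [ 0.446 -0.27   0.568] [ 0.544 -0.25   0.813]
y -0.24 3601 [ 0.446 -0.25   0.696] [ 0.547 -0.23   0.813]
y -0.22 3352 [ 0.448 -0.23   0.803] [ 0.543 -0.21   0.813]
y -0.2 2330 [ 0.455 -0.21   0.752] [ 0.545 -0.19   0.812]
y -0.18 2191 [ 0.456 -0.19   0.749] [ 0.547 -0.17   0.808]
y -0.16 2846 [ 0.457 -0.17   0.748] [ 0.548 -0.15   0.794]
y -0.14 2825 [ 0.458 -0.15   0.748] [ 0.551 -0.13   0.794]
y -0.12 545 [ 0.46  -0.13   0.739] [ 0.556 -0.11   0.79 ]
y -0.1 20 [ 0.555 -0.11   0.732] [ 0.558 -0.108  0.75 ]
```

Run:
```python
from h import *
d=np.load("pics/top0.npy");W=cloud("top",d);ok=d>0
ys=np.arange(-.1,.09,.01);print("y x100",(ys*100).round().astype(int))
for x in np.arange(.44,.56,.007):
    r=[]
    for y in ys:
        s=ok&(abs(W[...,0]-x)<.0035)&(abs(W[...,1]-y)<.005);r.append(int(W[s][:,2].max()*1000) if s.any() else -1)
    print(round(x,3),r)
d=cams.capture("scene")[1];W=cloud("scene",d);s=(d>0)&(W[...,2]>.325)&(W[...,0]>.42)&(W[...,0]<.6)&(W[...,1]>-.1)&(W[...,1]<.12)
print(W[s][::6].round(3).tolist()[:40])
p=cv2.imread("pics/top0.png");cv2.imwrite("pics/lev.png",cv2.resize(p[200:280,50:160],(770,560),interpolation=2))
```

```text
y x100 [-10  -9  -8  -7  -6  -5  -4  -3  -2  -1   0   1   2   3   4   5   6   7
   8]
0.44 [5, 7, 4, 6, 4, 6, 4, 91, 224, 227, 226, 220, -1, -1, 141, 153, 146, 149, 149]
0.447 [6, 4, 1, 5, 4, 103, 118, 123, 224, 229, 227, 221, -1, 146, 177, 177, 179, 165, 169]
0.454 [6, 3, 4, 6, 3, 128, 148, 154, 221, 224, 215, -1, 172, 174, 200, 208, 210, 188, 193]
0.461 [5, 4, 2, 6, 3, 156, 177, 182, 195, 215, 215, 211, 198, 202, 228, 234, 239, 246, 255]
0.468 [5, 3, 4, 3, 4, 179, 205, 211, 224, 233, 229, 229, 225, 227, 254, 259, 257, 257, 260]
0.475 [4, 4, 6, 3, 4, 204, 233, 237, 238, 244, 245, 266, 312, 311, 312, 313, 316, 314, 313]
0.482 [4, 4, 4, 4, 4, 313, 312, 314, 315, 313, 313, 315, 313, 314, 314, 315, 314, 314, 314]
0.489 [4, 5, 3, 5, 2, 313, 313, 314, 312, 314, 314, 314, 313, 314, 313, 313, 314, 314, 313]
0.496 [5, 4, 367, 368, 368, 313, 315, 317, 317, 315, 314, 316, 314, 315, 313, 313, 314, 315, 314]
0.503 [3, 4, 369, 369, 367, 368, 363, 368, 371, 319, 315, 316, 314, 316, 316, 314, 316, 315, 316]
0.51 [5, 3, 367, 366, 368, 366, 364, 374, 376, 374, -1, 314, 315, 315, 312, 314, 314, 315, 3
[... 892 characters left out ...]
-0.079, 0.366], [0.506, -0.063, 0.364], [0.513, -0.033, 0.364], [0.525, -0.027, 0.366], [0.498, -0.079, 0.362], [0.507, -0.07, 0.363], [0.509, -0.058, 0.363], [0.516, -0.032, 0.363], [0.525, -0.024, 0.364], [0.503, -0.079, 0.361], [0.508, -0.068, 0.361], [0.51, -0.056, 0.361], [0.511, -0.042, 0.36], [0.511, -0.029, 0.359], [0.521, -0.021, 0.361], [0.506, -0.074, 0.359], [0.512, -0.064, 0.36], [0.51, -0.048, 0.358], [0.515, -0.038, 0.359], [0.523, -0.03, 0.36], [0.508, -0.08, 0.358], [0.51, -0.067, 0.358], [0.511, -0.054, 0.357], [0.515, -0.042, 0.357], [0.517, -0.029, 0.357], [0.523, -0.02, 0.358], [0.509, -0.061, 0.355], [0.513, -0.05, 0.355], [0.516, -0.038, 0.355], [0.522, -0.028, 0.356]]
```

View pics/lev.png

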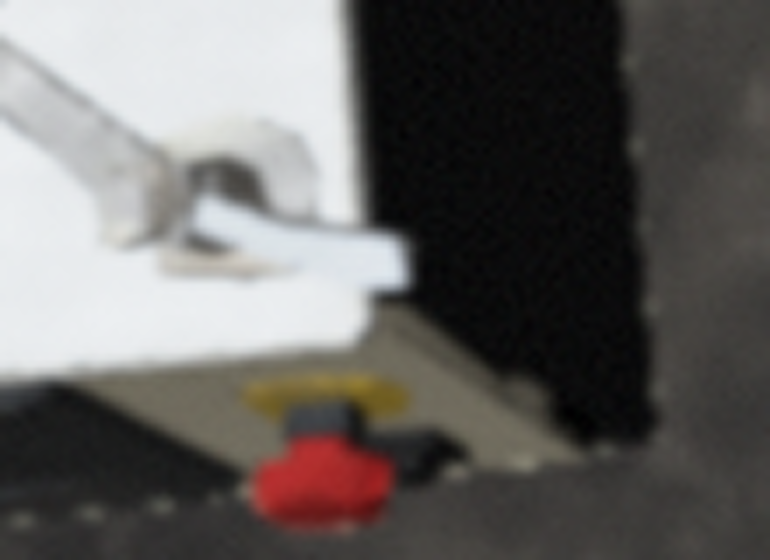

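The lever handle sticks out to about (0.50,-0.08) at z 0.37, and at the oblong tray the wrist link could come within millimetres of it. I'll measure the link's underside once the arm is low over the stack, so I go on to the weight now.

Emit:
step_arm:
  xyz:
    - [0.47, -0.15, 0.68]
    - [0.47, -0.15, 0.68]
    - [0.47, -0.15, 0.68]
    - [0.47, -0.15, 0.68]
    - [0.47, -0.15, 0.68]
    - [0.47, -0.15, 0.68]
    - [0.47, -0.15, 0.68]
  yaw: [0, 0, 0, 0, 0, 0, 0]
  claw: [-1, -1, -1, -1, -1, -1, -1]

```text
time_s: 4.33
tcp_pos: [0.5948, -0.244, 0.2448]
eef_rot: [180.0, -0.1, -22.1]
contact_force: [-0.3, 0.2, 0.4]
gripper_width: 0.0876
gripper_force: 0.0
```

Run:
```python
from h import *
st();s=status.get_state();c=[*s["tcp_pos"],s["eef_rot"][2]]
plan(c,[.5965,-.242,.12,-22],[.5965,-.242,.082,-22])
p,d=cams.capture("scene");cv2.imwrite("pics/v4.png",p);W=cloud("scene",d);np.save("pics/W4.npy",W)
s=(d>0)&(W[...,2]>.4)&(W[...,0]>.1)&(W[...,0]<.8)&(abs(W[...,1])<.5)
for y in np.arange(-.34,.1,.02):
    t=s&(abs(W[...,1]-y)<.01)
    if t.any(): print(round(y,2),t.sum(),W[t].min(0).round(3),W[t].max(0).round(3))
```

```text
4.33 [ 0.5948 -0.244   0.2448] [ 1.7999e+02 -7.0000e-02 -2.2060e+01] J [ -4.9  17.4  -3.4   0.  -69.2  72.8] F [-0.3  0.2  0.4] w 0.0876 0.0
[  0.5965  -0.242    0.12   -22.    ] xyz [0.004, -0.0123, 0.6241] yaw -0.0002 rows 3.0
[  0.5965  -0.242    0.082  -22.    ] xyz [0.004, -0.0123, 0.8141] yaw -0.0002 rows 1.0
-0.3 171 [ 0.585 -0.292  0.423] [ 0.612 -0.29   0.483]
-0.28 1038 [ 0.57 -0.29  0.4 ] [ 0.636 -0.27   0.485]
-0.26 799 [ 0.596 -0.27   0.4  ] [ 0.643 -0.25   0.486]
-0.24 615 [ 0.621 -0.25   0.4  ] [ 0.643 -0.23   0.485]
-0.22 352 [ 0.603 -0.23   0.4  ] [ 0.64  -0.21   0.485]
-0.2 21 [ 0.598 -0.209  0.406] [ 0.623 -0.204  0.476]
0.06 6 [0.137 0.066 0.4  ] [0.142 0.069 0.413]
0.08 43 [0.136 0.07  0.4  ] [0.149 0.09  0.414]
0.1 39 [0.138 0.091 0.4  ] [0.149 0.11  0.413]
```

View pics/v4.png

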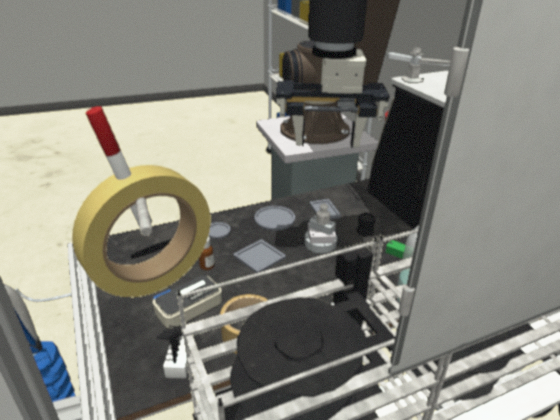

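The gripper stands open above the stack, its long body along the closing line, and nothing has been touched. Next I descend and grip the weight.

Emit:
step_arm:
  xyz:
    - [0.005, -0.012, 0.62]
    - [0.005, -0.012, 0.62]
    - [0.005, -0.012, 0.62]
    - [0.005, -0.012, 0.62]
    - [0.005, -0.012, 0.81]
    - [0.005, -0.012, 0.81]
    - [0.005, -0.012, 0.81]
    - [0.005, -0.012, 0.81]
    - [0.005, -0.012, 0.81]
    - [0.005, -0.012, 0.81]
    - [0.005, -0.012, 0.81]
    - [0.005, -0.012, 0.81]
    - [0.005, -0.012, 0.81]
    - [0.005, -0.012, 0.81]
    - [0.005, -0.012, 0.81]
  yaw: [0, 0, 0, 0, 0, 0, 0, 0, 0, 0, 0, 0, 0, 0, 0]
  claw: [-1, -1, -1, -1, -1, -1, -1, 0.2, 0.4, 0.6, 0.8, 1, 1, 1, 1]
  grip_force: 20

```text
time_s: 5.63
tcp_pos: [0.5964, -0.2423, 0.0816]
eef_rot: [180.0, 0.0, -22.1]
contact_force: [-0.6, 0.4, 0.3]
gripper_width: 0.0401
gripper_force: 0.0
```

Run:
```python
from h import *
st()
p,d=cams.capture("scene");W=cloud("scene",d);cv2.imwrite("pics/v5.png",cv2.resize(p[20:270,230:460],(0,0),fx=2.4,fy=2.4))
s=(d>0)&(W[...,2]>.3)&(W[...,0]>.3)&(W[...,0]<.8)&(abs(W[...,1])<.5)
for y in np.arange(-.34,.1,.02):
    t=s&(abs(W[...,1]-y)<.01)
    if t.any(): print(round(y,2),t.sum(),W[t].min(0).round(3),W[t].max(0).round(3))
```

```text
5.63 [ 0.5964 -0.2423  0.0816] [180.     0.   -22.09] J [ -4.8  25.4 -14.4   0.  -50.2  72.7] F [-0.6  0.4  0.3] w 0.0401 0.0
-0.3 477 [ 0.574 -0.295  0.305] [ 0.622 -0.29   0.483]
-0.28 2331 [ 0.574 -0.29   0.3  ] [ 0.642 -0.27   0.486]
-0.26 1606 [ 0.631 -0.27   0.3  ] [ 0.649 -0.25   0.486]
-0.24 1253 [ 0.638 -0.25   0.3  ] [ 0.65  -0.23   0.486]
-0.22 970 [ 0.627 -0.23   0.3  ] [ 0.648 -0.21   0.485]
-0.2 660 [ 0.611 -0.21   0.301] [ 0.649 -0.19   0.483]
-0.18 591 [ 0.615 -0.19   0.401] [ 0.651 -0.17   0.482]
-0.16 583 [ 0.621 -0.17   0.403] [ 0.652 -0.15   0.482]
-0.14 554 [ 0.618 -0.15   0.401] [ 0.654 -0.13   0.481]
-0.12 699 [ 0.605 -0.13   0.394] [ 0.66  -0.11   0.482]
-0.1 500 [ 0.626 -0.11   0.4  ] [ 0.66  -0.09   0.481]
-0.08 565 [ 0.495 -0.09   0.358] [ 0.662 -0.07   0.481]
-0.06 663 [ 0.483 -0.07   0.301] [ 0.663 -0.05   0.48 ]
-0.04 724 [ 0.484 -0.05   0.3  ] [ 0.66 -0.03  0.48]
-0.02 412 [ 0.487 -0.03   0.309] [ 0.63  -0.01   0.372]
0.0 170 [ 0.498 -0.01   0.309] [0.601 0.01  0.357]
0.02 165 [0.478 0.01  0.309] [0.577 0.03  0.356]
0.04 83 [0.477 0.03  0.309] [0.552 0.049 0.355]
0.06 54 [0.475 0.05  0.31 ] [0.528 0.07  0.312]
0.08 24 [0.476 0.07  0.31 ] [0.504 0.089 0.311]
0.1 3 [0.473 0.091 0.31 ] [0.48  0.095 0.31 ]
```

View pics/v5.png

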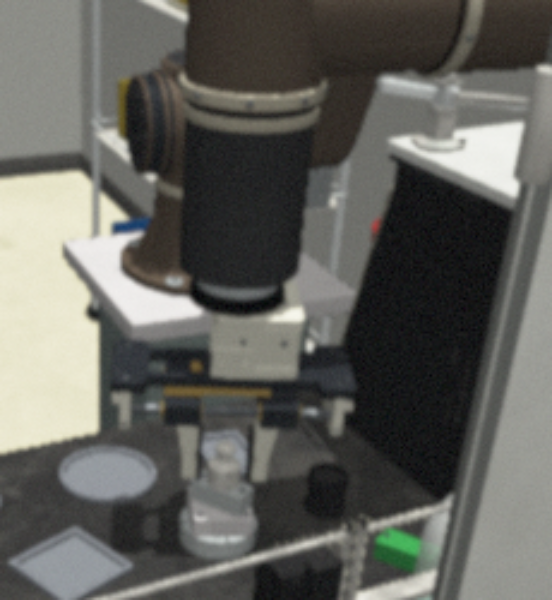

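The fingers straddle the weight and are still closing at 40 mm. I'll finish closing, then lift.

Emit:
step_arm:
  xyz:
    - [0, 0, 0]
    - [0, 0, 0]
    - [0, 0, 0]
    - [0, 0, 0]
    - [0, 0, 0]
    - [0, 0, 0]
    - [0, 0, 0]
    - [0, 0, -0.1]
    - [0, 0, -0.3]
    - [0, 0, -0.3]
  yaw: [0, 0, 0, 0, 0, 0, 0, 0, 0, 0]
  claw: [1, 1, 1, 1, 1, 1, 1, 1, 1, 1]

```text
time_s: 6.52
tcp_pos: [0.5999, -0.2434, 0.1486]
eef_rot: [-180.0, -0.5, -22.0]
contact_force: [1.7, -0.1, 1.7]
gripper_width: 0.0268
gripper_force: 20.0
```

Run:
```python
from h import *
st();s=status.get_state();c=[*s["tcp_pos"],s["eef_rot"][2]]
plan([.5964,-.2423,.1420,-22.1],[.56,-.32,.15,-22],[.481,-.4403,.15,-22])
```

```text
6.52 [ 0.5999 -0.2434  0.1486] [-179.98   -0.54  -22.01] J [ -4.8  21.6 -10.4   0.2 -57.4  72.7] F [ 1.7 -0.1  1.7] w 0.0268 20.0
[  0.56  -0.32   0.15 -22.  ] xyz [-0.0225, 0.4284, -0.04] yaw -0.0003 rows 3.0
[  0.481   -0.4403   0.15   -22.    ] xyz [-0.1621, 1.1343, -0.04] yaw -0.0003 rows 4.0
```

Emit:
step_arm:
  xyz:
    - [-0.05, 0.45, -0.04]
    - [-0.05, 0.45, -0.04]
    - [-0.05, 0.45, -0.04]
    - [-0.16, 0.99, -0.04]
    - [-0.16, 0.99, -0.04]
    - [-0.16, 0.99, -0.04]
    - [-0.16, 0.99, -0.04]
    - [-0.16, 0.99, -0.04]
  yaw: [0, 0, 0, 0, 0, 0, 0, 0]
  claw: [1, 1, 1, 1, 1, 1, 1, 1]

```text
time_s: 7.18
tcp_pos: [0.4912, -0.415, 0.1495]
eef_rot: [-180.0, -0.0, -22.3]
contact_force: [-0.0, 0.4, -0.9]
gripper_width: 0.027
gripper_force: 20.0
```

Run:
```python
from h import *
st();s=status.get_state();c=[*s["tcp_pos"],s["eef_rot"][2]]
plan(c,[.481,-.4403,.10,-22],[.481,-.4403,.04,-22],[.481,-.4403,.0255,-22])
```

```text
7.18 [ 0.4912 -0.415   0.1495] [-1.800e+02 -1.000e-02 -2.227e+01] J [-22.8  21.5 -10.4  -0.  -58.1  90.6] F [-0.   0.4 -0.9] w 0.027 20.0
[  0.481   -0.4403   0.1    -22.    ] xyz [0.0008, 0.1361, 0.2475] yaw -0.0007 rows 2.0
[  0.481   -0.4403   0.04   -22.    ] xyz [0.0008, 0.1361, 0.5475] yaw -0.0007 rows 2.0
[  0.481   -0.4403   0.0255 -22.    ] xyz [0.0008, 0.1361, 0.62] yaw -0.0007 rows 1.0
```

Emit:
step_arm:
  xyz:
    - [0.001, 0.136, 0.25]
    - [0.001, 0.136, 0.25]
    - [0.001, 0.136, 0.25]
    - [0.001, 0.136, 0.52]
    - [0.001, 0.136, 0.52]
    - [0.001, 0.136, 0.52]
    - [0.001, 0.136, 0.52]
  yaw: [0, 0, 0, 0, 0, 0, 0]
  claw: [1, 1, 1, 1, 1, 1, 1]

```text
time_s: 7.77
tcp_pos: [0.4828, -0.4385, 0.0462]
eef_rot: [180.0, 0.1, -22.0]
contact_force: [0.9, -0.3, -0.6]
gripper_width: 0.027
gripper_force: 20.0
```

Run:
```python
from h import *
st();s=status.get_state();c=[*s["tcp_pos"],s["eef_rot"][2]]
plan(c,[.481,-.4403,.0255,-22])
p,d=cams.capture("scene");cv2.imwrite("pics/v6.png",cv2.resize(p[160:290,150:300],(0,0),fx=4,fy=4))
```

```text
7.77 [ 0.4828 -0.4385  0.0462] [ 1.7998e+02  6.0000e-02 -2.2020e+01] J [-25.1  28.4 -14.9   0.  -46.8  93.1] F [ 0.9 -0.3 -0.6] w 0.027 20.0
[  0.481   -0.4403   0.0255 -22.    ] xyz [-0.0049, 0.0118, 0.1033] yaw -0.0 rows 1.0
```

View pics/v6.png

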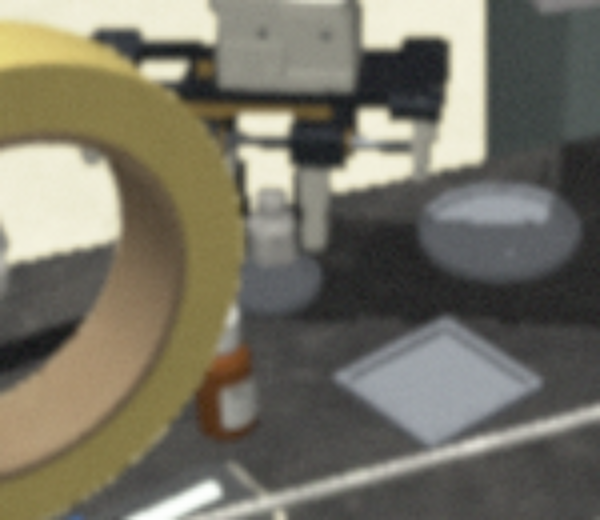

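The crop shows the weight at (270,230) held upright just above the small dish at (275,285), with the dropper clear at (228,390). Next: lower, release, rise.

Emit:
step_arm:
  xyz:
    - [-0.005, 0.01, 0.05]
    - [-0.005, 0.01, 0.09]
    - [-0.005, 0.01, 0.103]
    - [-0.005, 0.01, 0.103]
    - [-0.005, 0.01, 0.103]
    - [-0.005, 0.01, 0.103]
    - [-0.005, 0.01, 0.103]
    - [-0.005, 0.01, 0.103]
    - [-0.005, 0.01, 0.103]
    - [-0.005, 0.01, 0.103]
    - [-0.005, 0.01, 0.103]
    - [-0.005, 0.01, 0.103]
    - [-0.005, 0.01, 0.103]
    - [-0.005, 0.01, 0.103]
    - [-0.005, 0.01, 0]
    - [-0.005, 0.01, -0.2]
    - [-0.005, 0.01, -0.5]
    - [-0.005, 0.01, -0.7]
    - [-0.005, 0.01, -0.7]
    - [-0.005, 0.01, -0.7]
  yaw: [0, 0, 0, 0, 0, 0, 0, 0, 0, 0, 0, 0, 0, 0, 0, 0, 0, 0, 0, 0]
  claw: [1, 1, 1, 1, 0.5, 0, -0.5, -1, -1, -1, -1, -1, -1, -1, -1, -1, -1, -1, -1, -1]

```text
time_s: 9.48
tcp_pos: [0.4829, -0.4421, 0.1921]
eef_rot: [179.9, -0.5, -22.1]
contact_force: [0.8, 0.3, -0.2]
gripper_width: 0.0877
gripper_force: 0.0
```

Run:
```python
from h import *
st();s=status.get_state();c=[*s["tcp_pos"],s["eef_rot"][2]]
plan(c,[.45,-.35,.25,-22])
p,d=cams.capture("top");a=cv2.resize(p[165:217,205:257],(400,400),interpolation=2);cv2.imwrite("pics/v7.png",np.hstack([a,cv2.resize(p[215:267,296:348],(400,400),interpolation=2)]))
```

```text
9.48 [ 0.4829 -0.4421  0.1921] [179.89  -0.54 -22.05] J [-25.4  20.2  -6.4   0.1 -62.8  93.3] F [ 0.8  0.3 -0.2] w 0.0877 0.0
[  0.45  -0.35   0.25 -22.  ] xyz [-0.3251, -0.3651, -0.2896] yaw -0.0001 rows 3.0
```

View pics/v7.png

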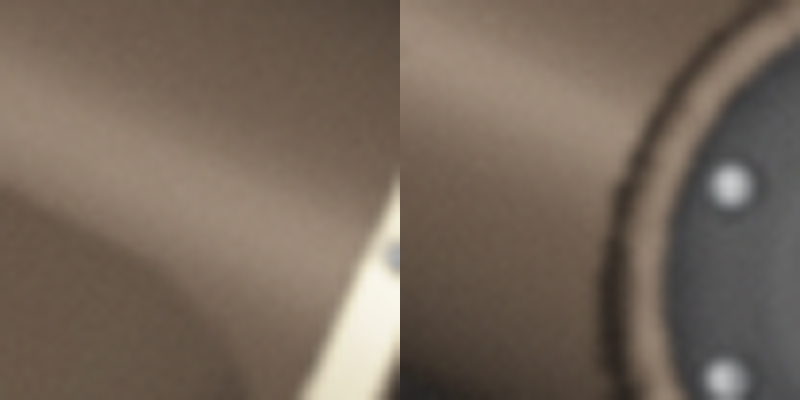

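The arm blocks the top view here. I'll check the weight numerically from the scene depth, back off to the earlier pose where the stack was visible from above, and avoid viewing more pictures.

Emit:
step_arm:
  xyz:
    - [0, 0, -0.5]
    - [0, 0, -0.5]
    - [0, 0, -0.5]
    - [-0.3, -0.4, -0.9]
    - [-0.3, -0.4, -0.9]
    - [-0.3, -0.4, -0.9]
    - [-0.3, -0.4, -0.9]
    - [-0.15, -0.9, -0.95]
    - [-0.15, -0.9, -0.95]
    - [-0.15, -0.9, -0.95]
    - [-0.15, -0.9, -0.95]
    - [-0.15, -0.9, -0.95]
  yaw: [0, 0, 0, 0, 0, 0, 0, 0, 0, 0, 0, 0]
  claw: [-1, -1, -1, -1, -1, -1, -1, -1, -1, -1, -1, -1]

```text
time_s: 10.53
tcp_pos: [0.521, -0.2611, 0.3744]
eef_rot: [180.0, 0.1, -22.0]
contact_force: [0.3, 0.0, -0.2]
gripper_width: 0.0878
gripper_force: 0.0
```

Run:
```python
from h import *
st()
p,d=cams.capture("scene");W=cloud("scene",d);cv2.imwrite("pics/s8.png",p)
for n,c,lo in(("w",(.481,-.44),.012),("knob",(.481,-.44),.037),("bar",(.597,-.242),.057),("plate",(.597,-.242),.036)):
    s=(d>0)&(np.hypot(W[...,0]-c[0],W[...,1]-c[1])<.045)&(W[...,2]>lo)&(W[...,2]<lo+.045)
    if s.any(): print(n,s.sum(),np.median(W[s],0).round(4),W[s].min(0).round(4),W[s].max(0).round(4))
p,d=cams.capture("top");W=cloud("top",d);np.save("pics/t8.npy",d);cv2.imwrite("pics/t8.png",p)
for n,c,lo,hi in(("knob",(.481,-.44),.037,.06),("bar",(.597,-.242),.055,.07),("plate",(.597,-.242),.035,.048)):
    s=(d>0)&(np.hypot(W[...,0]-c[0],W[...,1]-c[1])<.05)&(W[...,2]>lo)&(W[...,2]<hi)
    if s.any():
        r=cv2.minAreaRect((W[s][:,:2]*1000).astype(np.float32));print(n,s.sum(),W[s].mean(0).round(4),np.round(r[0],1),np.round(r[1],1),r[2])
a=cv2.resize(p[165:217,205:257],(560,560),interpolation=2);cv2.imwrite("pics/v8.png",a)
```

```text
10.53 [ 0.521  -0.2611  0.3744] [ 1.7999e+02  1.0000e-01 -2.1960e+01] J [ -7.4   8.7   1.9  -0.  -83.3  75.5] F [ 0.3  0.  -0.2] w 0.0878 0.0
w 163 [ 0.4884 -0.4433  0.0248] [ 0.4733 -0.456   0.012 ] [ 0.498  -0.4285  0.044 ]
knob 38 [ 0.4861 -0.4429  0.0411] [ 0.4776 -0.4508  0.0375] [ 0.4921 -0.4348  0.044 ]
bar 169 [ 0.6001 -0.2448  0.0595] [ 0.5716 -0.2664  0.0573] [ 0.6235 -0.2198  0.0623]
plate 483 [ 0.6069 -0.2496  0.0502] [ 0.5661 -0.2753  0.036 ] [ 0.629  -0.2195  0.0623]
knob 59 [ 0.4813 -0.4386  0.0425] [ 481.4 -439.5] [16.9 17. ] 42.31203079223633
plate 64 [ 0.6077 -0.2628  0.0406] [ 608.6 -264.3] [33. 15.] 30.441267013549805
```

View pics/v8.png

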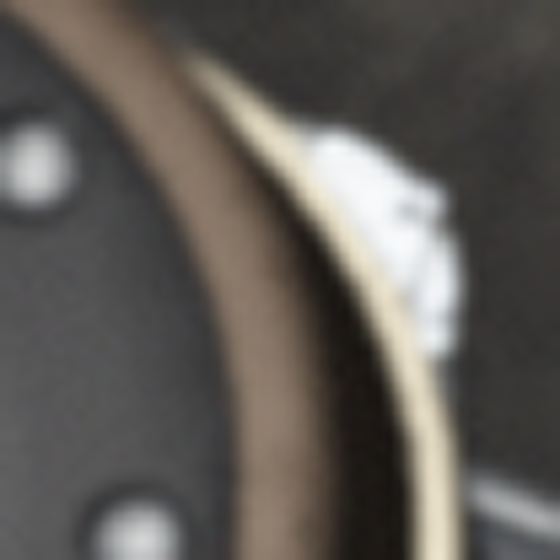

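The weight stands upright in the dish: its knob is at (0.481,-0.439) with its top at 0.0425, where 0.043 is expected. The bar is still in place at about (0.5976,-0.243). The top crop shows the wrist still covering the stack. For the bar I'll grip across its width, 15 mm off-centre, so the wrist link stays clear of the lever at the oblong tray.

Run:
```python
from h import *
p,d=cams.capture("scene");W=cloud("scene",d)
s=(d>0)&(np.hypot(W[...,0]-.597,W[...,1]+.242)<.04)&(W[...,2]>.0565)&(W[...,2]<.064)
r=cv2.minAreaRect((W[s][:,:2]*1000).astype(np.float32));print(np.round(r[0],1),np.round(r[1],1),r[2])
# bar side/plate in scene: dots seen at z=.06
a=np.radians(37);b=np.array([.5975,-.2425])-.015*np.array([np.cos(a),np.sin(a)]);print(b)
plan([.521,-.2611,.3744,-22],[*b,.25,37])
```

```text
[ 597.7 -243.4] [50.3 25.4] 34.73495864868164
[ 0.58552047 -0.25152723]
[ 0.5855 -0.2515  0.25   37.    ] xyz [0.2812, -0.1652, 0.622] yaw -0.1639 rows 9.0
```

Emit:
step_arm:
  xyz:
    - [0.28, -0.165, 0.62]
    - [0.28, -0.165, 0.62]
    - [0.28, -0.165, 0.62]
    - [0.28, -0.165, 0.62]
    - [0.28, -0.165, 0.62]
    - [0.28, -0.165, 0.62]
    - [0.28, -0.165, 0.62]
    - [0.28, -0.165, 0.62]
    - [0.28, -0.165, 0.62]
    - [0.28, -0.165, 0.62]
    - [0.28, -0.165, 0.62]
  yaw: [-0.161, -0.161, -0.161, -0.161, -0.161, -0.161, -0.161, -0.161, -0.161, -0.161, -0.161]
  claw: [-1, -1, -1, -1, -1, -1, -1, -1, -1, -1, -1]

```text
time_s: 11.6
tcp_pos: [0.5844, -0.2535, 0.2515]
eef_rot: [-180.0, 0.0, 35.6]
contact_force: [-0.2, -0.7, 1.1]
gripper_width: 0.0877
gripper_force: 0.0
```

Run:
```python
from h import *
st();s=status.get_state();c=[*s["tcp_pos"],s["eef_rot"][2]]
plan(c,[.5855,-.2515,.12,36.2],[.5855,-.2515,.064,36.2])
```

```text
11.6 [ 0.5844 -0.2535  0.2515] [-180.      0.     35.58] J [ -5.9  16.6  -3.5  -0.  -69.9 131.5] F [-0.2 -0.7  1.1] w 0.0877 0.0
[ 0.5855 -0.2515  0.12   36.2   ] xyz [0.0103, -0.0047, 0.6576] yaw -0.0017 rows 4.0
[ 0.5855 -0.2515  0.064  36.2   ] xyz [0.0103, -0.0047, 0.9376] yaw -0.0017 rows 2.0
```

Emit:
step_arm:
  xyz:
    - [0.01, -0.005, 0.66]
    - [0.01, -0.005, 0.66]
    - [0.01, -0.005, 0.66]
    - [0.01, -0.005, 0.66]
    - [0.01, -0.005, 0.8]
    - [0.01, -0.005, 0.938]
    - [0.01, -0.005, 0.938]
    - [0.01, -0.005, 0.938]
    - [0.01, -0.005, 0.938]
    - [0.01, -0.005, 0.938]
    - [0.01, -0.005, 0.938]
    - [0.01, -0.005, 0.938]
    - [0.01, -0.005, 0.938]
    - [0.01, -0.005, 0.938]
    - [0.01, -0.005, 0.938]
    - [0.01, -0.005, 0.938]
    - [0.01, -0.005, 0.938]
    - [0.01, -0.005, 0.938]
    - [0.01, -0.005, 0.938]
    - [0.01, -0.005, 0.938]
  yaw: [0, 0, 0, 0, 0, 0, 0, 0, 0, 0, 0, 0, 0, 0, 0, 0, 0, 0, 0, 0]
  claw: [-1, -1, -1, -1, -1, -1, -1, 1, 1, 1, 1, 1, 1, 1, 1, 1, 1, 1, 1, 1]
  grip_force: 40

```text
time_s: 13.27
tcp_pos: [0.5858, -0.2509, 0.0639]
eef_rot: [-180.0, 0.0, 35.9]
contact_force: [0.6, -0.0, 1.5]
gripper_width: 0.0233
gripper_force: 40.0
```

Emit:
step_arm:
  xyz:
    - [0, 0, 0]
    - [0, 0, 0]
    - [0, 0, 0]
    - [0, 0, -0.05]
    - [0, 0, -0.15]
    - [0, 0, -0.3]
    - [0, 0, -0.3]
    - [0, 0, -0.3]
  yaw: [0, 0, 0, 0, 0, 0, 0, 0]
  claw: [1, 1, 1, 1, 1, 1, 1, 1]

```text
time_s: 13.93
tcp_pos: [0.5871, -0.2511, 0.1266]
eef_rot: [179.8, -0.2, 35.9]
contact_force: [-0.2, 0.9, -3.4]
gripper_width: 0.0237
gripper_force: 40.0
```

Run:
```python
from h import *
st();s=status.get_state();c=[*s["tcp_pos"],s["eef_rot"][2]]
p,d=cams.capture("scene");W=cloud("scene",d)
for lo,hi in((.036,.044),(.07,.15)):
    s=(d>0)&(np.hypot(W[...,0]-.597,W[...,1]+.242)<.045)&(W[...,2]>lo)&(W[...,2]<hi)
    r=cv2.minAreaRect((W[s][:,:2]*1000).astype(np.float32));print(lo,s.sum(),np.round(r[0],1),np.round(r[1],1),r[2],W[s].min(0).round(3))
plan(c,[.52,-.24,.15,20],[.458,-.177,.15,-1])
cv2.imwrite("pics/v9.png",cv2.resize(p[130:270,250:410],(0,0),fx=4,fy=4))
```

```text
13.93 [ 0.5871 -0.2511  0.1266] [179.83  -0.18  35.88] J [ -5.7  22.2 -12.7   0.  -54.9 131.5] F [-0.2  0.9 -3.4] w 0.0237 40.0
0.036 369 [ 597.  -244.8] [52.3 56.3] 74.15582275390625 [ 0.567 -0.276  0.036]
0.07 543 [ 603.2 -244. ] [47.6 63.4] 24.586515426635742 [ 0.577 -0.282  0.101]
[ 0.52 -0.24  0.15 20.  ] xyz [-0.2394, -0.2414, -0.1169] yaw 0.0441 rows 3.0
[ 0.458 -0.177  0.15  -1.   ] xyz [-0.306, -0.6783, -0.1169] yaw 0.1024 rows 3.0
```

View pics/v9.png

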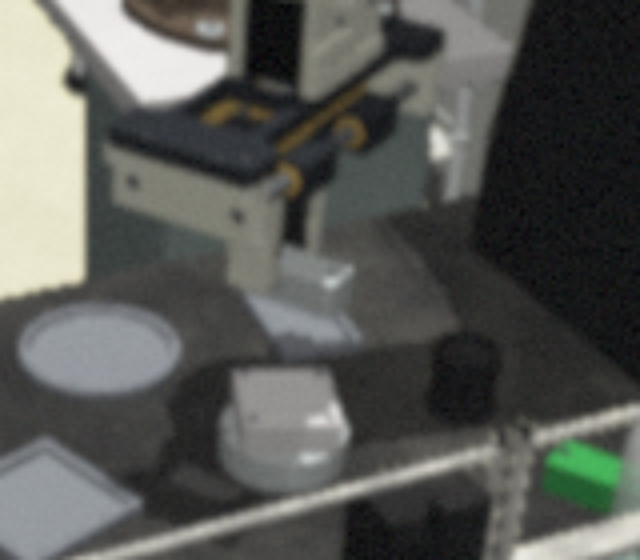

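The crop shows the bar held level at (315,280) in the gripper, with the plate and disc left in place at (290,420). I now move the bar over the oblong tray.

Emit:
step_arm:
  xyz:
    - [-0.24, -0.24, -0.12]
    - [-0.24, -0.24, -0.12]
    - [-0.24, -0.24, -0.12]
    - [-0.306, -0.67, -0.12]
    - [-0.306, -0.67, -0.12]
    - [-0.306, -0.67, -0.12]
    - [-0.306, -0.67, -0.12]
    - [-0.306, -0.67, -0.12]
    - [-0.306, -0.67, -0.12]
  yaw: [0.044, 0.044, 0.044, 0.102, 0.102, 0.102, 0.102, 0.102, 0.102]
  claw: [1, 1, 1, 1, 1, 1, 1, 1, 1]

```text
time_s: 14.73
tcp_pos: [0.4581, -0.1783, 0.1477]
eef_rot: [180.0, 0.0, -0.7]
contact_force: [0.4, 0.5, -1.5]
gripper_width: 0.0235
gripper_force: 40.0
```

Run:
```python
from h import *
st();s=status.get_state();c=[*s["tcp_pos"],s["eef_rot"][2]]
p,d=cams.capture("scene");W=cloud("scene",d)
s=(d>0)&(W[...,2]>.085)&(W[...,2]<.135)&(W[...,0]>.42)&(W[...,0]<.54)&(abs(W[...,1]+.177)<.013)
print("bar",s.sum(),W[s].min(0).round(3),W[s].max(0).round(3))
plan(c,[.4575,-.177,.08,-1],[.4575,-.177,.05,-1],[.4575,-.177,.04,-1],[.4575,-.177,.03,-1])
```

```text
14.73 [ 0.4581 -0.1783  0.1477] [ 1.7999e+02  1.0000e-02 -6.7000e-01] J [  1.7   8.1 -29.4   0.  -52.5  87.6] F [ 0.4  0.5 -1.5] w 0.0235 40.0
bar 42 [ 0.465 -0.19   0.125] [ 0.501 -0.168  0.135]
[ 0.4575 -0.177   0.08   -1.    ] xyz [-0.0031, -0.0065, 0.3387] yaw 0.0009 rows 2.0
[ 0.4575 -0.177   0.05   -1.    ] xyz [-0.0031, -0.0065, 0.4887] yaw 0.0009 rows 1.0
[ 0.4575 -0.177   0.04   -1.    ] xyz [-0.0031, -0.0065, 0.5387] yaw 0.0009 rows 1.0
[ 0.4575 -0.177   0.03   -1.    ] xyz [-0.0031, -0.0065, 0.5887] yaw 0.0009 rows 1.0
```

Emit:
step_arm:
  xyz:
    - [-0.003, -0.006, 0.17]
    - [-0.003, -0.006, 0.34]
    - [-0.003, -0.006, 0.42]
    - [-0.003, -0.006, 0.49]
    - [-0.003, -0.006, 0.51]
    - [-0.003, -0.006, 0.51]
    - [-0.003, -0.006, 0.51]
  yaw: [0, 0, 0, 0, 0, 0, 0]
  claw: [1, 1, 1, 1, 1, 1, 1]

```text
time_s: 15.37
tcp_pos: [0.4577, -0.1773, 0.0461]
eef_rot: [180.0, 0.0, -0.8]
contact_force: [-0.3, 0.6, -2.1]
gripper_width: 0.0233
gripper_force: 40.0
```

Run:
```python
from h import *
st();s=status.get_state();print(s["joint_torque"].round(1));c=[*s["tcp_pos"],s["eef_rot"][2]]
p,d=cams.capture("scene");W=cloud("scene",d)
# link bottom near lever & lever top
for y in(-.15,-.12,-.1,-.08,-.06,-.04,-.02):
    s=(d>0)&(abs(W[...,1]-y)<.01)&(W[...,0]>.4)&(W[...,0]<.56)&(W[...,2]>.34)
    lo=W[s]; print(y,s.sum(),[ (round(x,3),round(z,3)) for x,_,z in lo[np.argsort(lo[:,2])][::max(1,len(lo)//6)]])
plan(c,[.4575,-.177,.036,-1],[.4575,-.177,.029,-1])
```

```text
15.37 [ 0.4577 -0.1773  0.0461] [ 1.7999e+02  2.0000e-02 -8.3000e-01] J [  1.8  16.2 -36.    0.  -37.8  87.3] F [-0.3  0.6 -2.1] w 0.0233 40.0
[ -0.1 -41.5  19.    4.5   0.1   0. ]
-0.15 471 [(np.float64(0.498), np.float64(0.34)), (np.float64(0.502), np.float64(0.37)), (np.float64(0.502), np.float64(0.394)), (np.float64(0.504), np.float64(0.41)), (np.float64(0.501), np.float64(0.425)), (np.float64(0.5), np.float64(0.441)), (np.float64(0.496), np.float64(0.464))]
-0.12 438 [(np.float64(0.476), np.float64(0.358)), (np.float64(0.495), np.float64(0.389)), (np.float64(0.501), np.float64(0.406)), (np.float64(0.5), np.float64(0.42)), (np.float64(0.496), np.float64(0.434)), (np.float64(0.487), np.float64(0.445))]
-0.1 442 [(np.float64(0.467), np.float64(0.365)), (np.float64(0.497), np.float64(0.389)), (np.float64(0.501), np.float64(0.405)), (np.float64(0.5), np.float64(0.42)), (np.float64(0.495), np.float64(0.433)), (np.float64(0.485), np.float64(0.446)), (np.float64(0.453), np.float64(0.456))]
-0.08 463 [(np.float64(0.507), np.float64(0.358)), (np.float64(0.491), np.float64(0.38)), (np.floa
[... 479 characters left out ...]
.04 526 [(np.float64(0.522), np.float64(0.34)), (np.float64(0.476), np.float64(0.364)), (np.float64(0.5), np.float64(0.389)), (np.float64(0.505), np.float64(0.409)), (np.float64(0.498), np.float64(0.427)), (np.float64(0.494), np.float64(0.443)), (np.float64(0.47), np.float64(0.458))]
-0.02 594 [(np.float64(0.524), np.float64(0.34)), (np.float64(0.524), np.float64(0.357)), (np.float64(0.52), np.float64(0.374)), (np.float64(0.499), np.float64(0.399)), (np.float64(0.5), np.float64(0.421)), (np.float64(0.492), np.float64(0.44))]
[ 0.4575 -0.177   0.036  -1.    ] xyz [-0.0008, -0.0014, 0.0505] yaw 0.0005 rows 1.0
[ 0.4575 -0.177   0.029  -1.    ] xyz [-0.0008, -0.0014, 0.0855] yaw 0.0005 rows 1.0
```

Emit:
step_arm:
  xyz:
    - [-0.011, -0.002, 0.03]
    - [-0.011, -0.002, 0.05]
    - [-0.011, -0.002, 0.065]
    - [-0.011, -0.002, 0.08]
    - [-0.011, -0.002, 0.08]
    - [-0.011, -0.002, 0.08]
  yaw: [0, 0, 0, 0, 0, 0]
  claw: [1, 1, 1, 1, 1, 1]

```text
time_s: 15.92
tcp_pos: [0.4549, -0.1765, 0.0299]
eef_rot: [180.0, 0.0, -0.8]
contact_force: [0.6, 0.4, -1.5]
gripper_width: 0.0237
gripper_force: 40.0
```

Run:
```python
from h import *
st();s=status.get_state();print(s["joint_torque"].round(1))
p,d=cams.capture("scene");W=cloud("scene",d)
s=(d>0)&(W[...,2]>.018)&(W[...,2]<.035)&(W[...,0]>.47)&(W[...,0]<.54)&(abs(W[...,1]+.177)<.02)
print("bar",s.sum(),W[s].min(0).round(3),W[s].max(0).round(3))
cv2.imwrite("pics/s10.png",p)
```

```text
15.92 [ 0.4549 -0.1765  0.0299] [ 1.8e+02  2.0e-02 -8.5e-01] J [  1.9  17.5 -37.2   0.  -35.3  87.2] F [ 0.6  0.4 -1.5] w 0.0237 40.0
[ -0.  -43.3  18.3   4.3   0.1   0. ]
bar 87 [ 0.47  -0.192  0.018] [ 0.498 -0.162  0.032]
```

Emit:
step_arm:
  xyz:
    - [0, 0, 0]
    - [0, 0, 0]
    - [0, 0, 0]
    - [0, 0, 0]
    - [0, 0, 0]
    - [0, 0, 0]
    - [0, 0, 0]
    - [0, 0, 0]
    - [0, 0, 0]
    - [0, 0, -0.1]
    - [0, 0, -0.3]
    - [0, 0, -0.6]
    - [0, 0, -0.9]
    - [0, 0, -0.9]
    - [0, 0, -0.9]
  yaw: [0, 0, 0, 0, 0, 0, 0, 0, 0, 0, 0, 0, 0, 0, 0]
  claw: [-1, -1, -1, -1, -1, -1, -1, -1, -1, -1, -1, -1, -1, -1, -1]

```text
time_s: 17.22
tcp_pos: [0.4587, -0.1773, 0.2179]
eef_rot: [179.9, -0.7, -0.8]
contact_force: [1.1, -0.0, 0.2]
gripper_width: 0.0882
gripper_force: 0.0
```

Run:
```python
from h import *
st();s=status.get_state();c=[*s["tcp_pos"],s["eef_rot"][2]]
p,d=cams.capture("scene");W=cloud("scene",d);cv2.imwrite("pics/s11.png",p)
s=(d>0)&(W[...,2]>.0195)&(W[...,2]<.035)&(W[...,0]>.42)&(W[...,0]<.54)&(abs(W[...,1]+.177)<.03)
r=cv2.minAreaRect((W[s][:,:2]*1000).astype(np.float32));print(s.sum(),np.round(r[0],1),np.round(r[1],1),r[2],W[s].mean(0).round(4),W[s].min(0).round(4),W[s].max(0).round(4))
A=np.c_[W[s][:,:2],np.ones(s.sum())];print(np.linalg.lstsq(A,W[s][:,2],rcond=None)[0])
s=(d>0)&(W[...,2]>.037)&(W[...,2]<.045)&(W[...,0]>.55)&(W[...,0]<.65)&(abs(W[...,1]+.242)<.05)
r=cv2.minAreaRect((W[s][:,:2]*1000).astype(np.float32));print("plate",s.sum(),np.round(r[0],1),np.round(r[1],1),r[2],W[s].mean(0).round(4))
plan(c,[.54,-.22,.2,-16],[.5965,-.2425,.15,-16])
plan(c,[.54,-.22,.2,74],[.5965,-.2425,.15,74])
```

```text
17.22 [ 0.4587 -0.1773  0.2179] [179.89  -0.7   -0.78] J [  1.9   3.7 -24.3   0.2 -61.3  87.2] F [ 1.1 -0.   0.2] w 0.0882 0.0
117 [ 471.1 -178.5] [24.3 54.4] 87.97025299072266 [ 0.4718 -0.179   0.0224] [ 0.4442 -0.1909  0.02  ] [ 0.498  -0.1654  0.025 ]
[0.00056555 0.01308306 0.02449195]
plate 354 [ 596.6 -244.5] [52.3 54.9] 75.50511169433594 [ 0.5986 -0.2449  0.0395]
[  0.54  -0.22   0.2  -16.  ] xyz [0.4094, 0.2081, 0.0896] yaw 0.0423 rows 3.0
[  0.5965  -0.2425   0.15   -16.    ] xyz [0.6935, 0.3167, 0.3396] yaw 0.0423 rows 2.0
[ 0.54 -0.22  0.2  74.  ] xyz [0.4094, 0.2081, 0.0896] yaw -0.2077 rows 11.0
[ 0.5965 -0.2425  0.15   74.    ] xyz [0.6935, 0.3167, 0.3396] yaw -0.2077 rows 2.0
```

The bar lies flat in the oblong tray, about 5 mm from its centre. The plate is at (0.5965,-0.2435) with sides at about -15.5°. I'll pick it at yaw -105.5, which becomes -66.6 at the square tray and keeps the gripper body away from the dropper.

Emit:
step_arm:
  xyz:
    - [0.41, 0.21, 0]
    - [0.41, 0.21, 0]
    - [0.41, 0.21, 0]
    - [0.69, 0.321, 0.2]
    - [0.69, 0.321, 0.2]
    - [0.69, 0.321, 0.2]
    - [0.69, 0.321, 0.2]
    - [0.69, 0.321, 0.2]
    - [0.69, 0.321, 0.2]
    - [0.69, 0.321, 0.2]
    - [0.69, 0.321, 0.2]
    - [0.69, 0.321, 0.2]
    - [0.69, 0.321, 0.2]
    - [0.69, 0.321, 0.2]
    - [0.69, 0.321, 0.2]
    - [0.69, 0.321, 0.2]
    - [0.69, 0.321, 0.2]
  yaw: [0.05, 0.05, 0.05, 0.29, 0.29, 0.29, 0.29, 0.29, 0.29, 0.29, 0.29, 0.29, 0.29, 0.29, 0.29, 0.29, 0.29]
  claw: [-1, -1, -1, -1, -1, -1, -1, -1, -1, -1, -1, -1, -1, -1, -1, -1, -1]

```text
time_s: 18.68
tcp_pos: [0.5915, -0.2427, 0.169]
eef_rot: [179.9, -0.0, -105.1]
contact_force: [0.3, -0.5, 0.2]
gripper_width: 0.0877
gripper_force: 0.0
```

Run:
```python
from h import *
st();s=status.get_state();c=[*s["tcp_pos"],s["eef_rot"][2]]
plan(c,[.5965,-.2432,.09,-105.5],[.5965,-.2432,.0415,-105.5])
```

```text
18.68 [ 0.5915 -0.2427  0.169 ] [ 1.7992e+02 -1.0000e-02 -1.0508e+02] J [ -4.9  20.2  -9.5  -0.  -60.3 -10.2] F [ 0.3 -0.5  0.2] w 0.0877 0.0
[ 5.965e-01 -2.432e-01  9.000e-02 -1.055e+02] xyz [-0.0039, -0.0248, 0.3952] yaw 0.0012 rows 2.0
[ 5.965e-01 -2.432e-01  4.150e-02 -1.055e+02] xyz [-0.0039, -0.0248, 0.6377] yaw 0.0012 rows 2.0
```

Emit:
step_arm:
  xyz:
    - [-0.004, -0.025, 0.3]
    - [-0.004, -0.025, 0.4]
    - [-0.004, -0.025, 0.4]
    - [-0.004, -0.025, 0.52]
    - [-0.004, -0.025, 0.638]
    - [-0.004, -0.025, 0.638]
    - [-0.004, -0.025, 0.638]
    - [-0.004, -0.025, 0.638]
    - [-0.004, -0.025, 0.638]
    - [-0.004, -0.025, 0.638]
    - [-0.004, -0.025, 0.638]
    - [-0.004, -0.025, 0.638]
    - [-0.004, -0.025, 0.638]
    - [-0.004, -0.025, 0.638]
    - [-0.004, -0.025, 0.638]
    - [-0.004, -0.025, 0.638]
  yaw: [0, 0, 0, 0, 0, 0, 0, 0, 0, 0, 0, 0, 0, 0, 0, 0]
  claw: [-1, -1, -1, -1, -1, -1, -1, 1, 1, 1, 1, 1, 1, 1, 1, 1]
  grip_force: 30

```text
time_s: 20.02
tcp_pos: [0.5969, -0.2433, 0.0428]
eef_rot: [180.0, -0.0, -105.2]
contact_force: [-2.5, 0.3, 5.6]
gripper_width: 0.0517
gripper_force: 30.0
```

Emit:
step_arm:
  xyz:
    - [0, 0, 0]
    - [0, 0, 0]
    - [0, 0, -0.05]
    - [0, 0, -0.15]
    - [0, 0, -0.4]
    - [0, 0, -0.6]
    - [0, 0, -0.6]
  yaw: [0, 0, 0, 0, 0, 0, 0]
  claw: [1, 1, 1, 1, 1, 1, 1]

```text
time_s: 20.6
tcp_pos: [0.6006, -0.2445, 0.1707]
eef_rot: [-179.4, -0.0, -105.2]
contact_force: [0.3, -0.3, 0.2]
gripper_width: 0.0516
gripper_force: 30.0
```

Run:
```python
from h import *
st();s=status.get_state();c=[*s["tcp_pos"],s["eef_rot"][2]]
p,d=cams.capture("scene");W=cloud("scene",d)
s=(d>0)&(W[...,2]>.016)&(W[...,2]<.024)&(W[...,0]>.54)&(W[...,0]<.65)&(abs(W[...,1]+.242)<.05)
print("disc",s.sum(),W[s].mean(0).round(4),np.round(cv2.minEnclosingCircle((W[s][:,:2]*1000).astype(np.float32)),1) if 0 else cv2.minEnclosingCircle((W[s][:,:2]*1000).astype(np.float32)))
plan(c,[.597,-.32,.17,-80],[.5985,-.3795,.17,-66.6])
```

```text
20.6 [ 0.6006 -0.2445  0.1707] [-1.7938e+02 -3.0000e-02 -1.0518e+02] J [ -4.9  20.6  -8.9   0.2 -60.  -10.4] F [ 0.3 -0.3  0.2] w 0.0516 30.0
disc 491 [ 0.5977 -0.2449  0.0194] ((595.4357299804688, -245.04779052734375), 35.20785903930664)
[  0.597  -0.32    0.17  -80.   ] xyz [0.3689, -0.0815, 0.0037] yaw -0.0699 rows 4.0
[  0.5985  -0.3795   0.17   -66.6   ] xyz [0.654, -0.1667, 0.0037] yaw -0.1072 rows 2.0
```

Emit:
step_arm:
  xyz:
    - [0.37, -0.08, 0]
    - [0.37, -0.08, 0]
    - [0.37, -0.08, 0]
    - [0.65, -0.167, 0]
    - [0.65, -0.167, 0]
    - [0.65, -0.167, 0]
    - [0.65, -0.167, 0]
    - [0.65, -0.167, 0]
    - [0.65, -0.167, 0]
  yaw: [-0.05, -0.05, -0.05, -0.107, -0.107, -0.107, -0.107, -0.107, -0.107]
  claw: [1, 1, 1, 1, 1, 1, 1, 1, 1]

```text
time_s: 21.4
tcp_pos: [0.5949, -0.3769, 0.1622]
eef_rot: [180.0, 0.0, -66.9]
contact_force: [-0.1, 0.4, -1.8]
gripper_width: 0.0515
gripper_force: 30.0
```

Run:
```python
from h import *
st();s=status.get_state();c=[*s["tcp_pos"],s["eef_rot"][2]]
p,d=cams.capture("scene");W=cloud("scene",d)
s=(d>0)&(abs(W[...,0]-.6)<.05)&(abs(W[...,1]+.38)<.05)&(W[...,2]>.1)&(W[...,2]<.18)
Q=W[s]; print(s.sum(),Q.min(0).round(3),Q.max(0).round(3)); print(np.histogram(Q[:,2],bins=np.arange(.13,.185,.005)))
v,u=np.where(s);print(u.min(),u.max(),v.min(),v.max())
plan(c,[.5985,-.3795,.07,-66.6],[.5985,-.3795,.04,-66.6],[.5985,-.3795,.0265,-66.6])
```

```text
21.4 [ 0.5949 -0.3769  0.1622] [ 1.7999e+02  2.0000e-02 -6.6920e+01] J [-16.6  26.2  -1.   -0.  -62.8  39.6] F [-0.1  0.4 -1.8] w 0.0515 30.0
818 [ 0.559 -0.411  0.139] [ 0.639 -0.351  0.18 ]
(array([  0,   7,  55,  66,  87, 338,  74,  71,  61,  59]), array([0.13 , 0.135, 0.14 , 0.145, 0.15 , 0.155, 0.16 , 0.165, 0.17 ,
       0.175, 0.18 ]))
241 279 173 207
[  0.5985  -0.3795   0.07   -66.6   ] xyz [0.0188, -0.0115, 0.4608] yaw -0.0009 rows 3.0
[ 5.985e-01 -3.795e-01  4.000e-02 -6.660e+01] xyz [0.0188, -0.0115, 0.6108] yaw -0.0009 rows 1.0
[ 5.985e-01 -3.795e-01  2.650e-02 -6.660e+01] xyz [0.0188, -0.0115, 0.6783] yaw -0.0009 rows 1.0
```

Emit:
step_arm:
  xyz:
    - [0.019, -0.012, 0.2]
    - [0.019, -0.012, 0.4]
    - [0.019, -0.012, 0.52]
    - [0.019, -0.012, 0.62]
    - [0.019, -0.012, 0.665]
    - [0.019, -0.012, 0.673]
    - [0.019, -0.012, 0.673]
    - [0.019, -0.012, 0.673]
  yaw: [-0.001, -0.001, -0.001, -0.001, -0.001, -0.001, -0.001, -0.001]
  claw: [1, 1, 1, 1, 1, 1, 1, 1]

```text
time_s: 22.12
tcp_pos: [0.5997, -0.3801, 0.0292]
eef_rot: [-179.9, -0.1, -66.4]
contact_force: [-0.1, -0.5, -0.7]
gripper_width: 0.0514
gripper_force: 30.0
```

Run:
```python
from h import *
st()
p,d=cams.capture("scene");W=cloud("scene",d);cv2.imwrite("pics/s12.png",p)
T=status.get_state();x0,y0,z0=T["tcp_pos"];j=np.radians(T["joints"][0])
f=(W[...,0]-x0)*np.cos(j)+(W[...,1]-y0)*np.sin(j); l=-(W[...,0]-x0)*np.sin(j)+(W[...,1]-y0)*np.cos(j);h=W[...,2]-z0
print("arm frame: fwd, lateral, height above TCP")
for a in np.arange(.06,.34,.02):
    s=(d>0)&(abs(l-a)<.01)&(abs(f)<.2)&(h>.29)
    if s.any():
        i=np.argmin(np.where(s,h,9));print(round(a,2),s.sum(),"minh",h.flat[i].round(3),"at f",f.flat[i].round(3),"f",f[s].min().round(3),f[s].max().round(3),"hmax",h[s].max().round(3))
s=(d>0)&(abs(W[...,0]-.6)<.05)&(abs(W[...,1]+.38)<.05)&(W[...,2]>.018)&(W[...,2]<.03);print(s.sum(),np.median(W[s][:,2]))
```

```text
22.12 [ 0.5997 -0.3801  0.0292] [-1.7992e+02 -9.0000e-02 -6.6380e+01] J [-16.7  33.8  -7.5   0.  -48.6  40.3] F [-0.1 -0.5 -0.7] w 0.0514 30.0
arm frame: fwd, lateral, height above TCP
0.06 788 minh 0.322 at f 0.019 f -0.006 0.048 hmax 0.41
0.08 786 minh 0.321 at f 0.017 f -0.007 0.049 hmax 0.41
0.1 783 minh 0.321 at f 0.018 f -0.007 0.048 hmax 0.41
0.12 861 minh 0.313 at f 0.001 f -0.016 0.051 hmax 0.415
0.14 1111 minh 0.316 at f 0.022 f -0.121 0.052 hmax 0.448
0.16 1259 minh 0.321 at f 0.022 f -0.111 0.051 hmax 0.451
0.18 1204 minh 0.321 at f 0.021 f -0.038 0.05 hmax 0.452
0.2 1188 minh 0.321 at f 0.021 f -0.039 0.052 hmax 0.452
0.22 1120 minh 0.32 at f 0.021 f -0.054 0.051 hmax 0.452
0.24 849 minh 0.321 at f 0.022 f -0.088 0.051 hmax 0.446
0.26 261 minh 0.32 at f 0.021 f -0.002 0.05 hmax 0.412
0.34 32 minh 0.32 at f -0.165 f -0.18 -0.161 hmax 0.327
412 0.025844579986308118
```

Emit:
step_arm:
  xyz:
    - [-0.003, 0.001, 0.011]
    - [-0.003, 0.001, 0.011]
    - [-0.003, 0.001, 0.011]
    - [-0.003, 0.001, 0.011]
    - [-0.003, 0.001, 0.011]
    - [-0.003, 0.001, 0.011]
    - [-0.003, 0.001, 0.011]
    - [-0.003, 0.001, 0.011]
    - [-0.003, 0.001, 0.011]
    - [-0.003, 0.001, 0.011]
    - [-0.003, 0.001, -0.1]
    - [-0.003, 0.001, -0.4]
    - [-0.003, 0.001, -0.8]
    - [-0.003, 0.001, -0.8]
    - [-0.003, 0.001, -0.8]
  yaw: [0, 0, 0, 0, 0, 0, 0, 0, 0, 0, 0, 0, 0, 0, 0]
  claw: [1, 1, 1, -1, -1, -1, -1, -1, -1, -1, -1, -1, -1, -1, -1]

```text
time_s: 23.42
tcp_pos: [0.6005, -0.381, 0.1955]
eef_rot: [-179.7, -0.4, -66.3]
contact_force: [0.6, -1.2, 0.8]
gripper_width: 0.0877
gripper_force: 0.0
```

Run:
```python
from h import *
st();s=status.get_state();c=[*s["tcp_pos"],s["eef_rot"][2]]
p,d=cams.capture("scene");W=cloud("scene",d);cv2.imwrite("pics/s13.png",p)
s=(d>0)&(abs(W[...,0]-.6)<.05)&(abs(W[...,1]+.38)<.05)&(W[...,2]>.017)&(W[...,2]<.04)
r=cv2.minAreaRect((W[s][:,:2]*1000).astype(np.float32));print("plate",s.sum(),np.round(r[0],1),np.round(r[1],1),r[2],W[s].mean(0).round(4))
A=np.c_[W[s][:,:2],np.ones(s.sum())];print(np.linalg.lstsq(A,W[s][:,2],rcond=None)[0].round(4))
s=(d>0)&(abs(W[...,0]-.59)<.04)&(abs(W[...,1]+.485)<.04)&(W[...,2]>.05);print("dropper",s.sum(),W[s].mean(0).round(3),W[s].max(0).round(3))
s=(d>0)&(W[...,2]>.016)&(W[...,2]<.024)&(W[...,0]>.54)&(W[...,0]<.65)&(abs(W[...,1]+.242)<.05)
q=W[s][:,:2];r=cv2.fitEllipse(cv2.convexHull((q*1000).astype(np.float32)));print("disc",r,q.mean(0))
plan(c,[.597,-.30,.2,-66],[.5955,-.243,.15,-40])
```

```text
23.42 [ 0.6005 -0.381   0.1955] [-179.69   -0.42  -66.32] J [-16.7  25.2   1.8   0.1 -66.1  40.3] F [ 0.6 -1.2  0.8] w 0.0877 0.0
plate 456 [ 598.9 -380.7] [54.5 54.4] 24.078596115112305 [ 0.6019 -0.3812  0.022 ]
[-0.0198  0.0086  0.0372]
dropper 48 [ 0.591 -0.479  0.095] [ 0.603 -0.445  0.291]
disc ((595.9796142578125, -244.00115966796875), (66.31220245361328, 68.75296783447266), 70.8226318359375) [ 0.59779653 -0.24484531]
[  0.597  -0.3     0.2   -66.   ] xyz [-0.3782, -0.1465, -0.0227] yaw -0.0009 rows 2.0
[  0.5955  -0.243    0.15   -40.    ] xyz [-0.6422, -0.2541, 0.2273] yaw -0.0731 rows 4.0
```

The plate lies flat and centred in the square tray. For the disc, the forearm end would sit over the lever at the large dish, so I'll grip the disc high up and measure the clearance there.

Emit:
step_arm:
  xyz:
    - [-0.38, -0.147, 0]
    - [-0.38, -0.147, 0]
    - [-0.38, -0.147, 0]
    - [-0.637, -0.253, 0.3]
    - [-0.637, -0.253, 0.3]
    - [-0.637, -0.253, 0.3]
    - [-0.637, -0.253, 0.3]
    - [-0.637, -0.253, 0.3]
  yaw: [0.03, 0.03, 0.03, 0.066, 0.066, 0.066, 0.066, 0.066]
  claw: [-1, -1, -1, -1, -1, -1, -1, -1]

```text
time_s: 24.13
tcp_pos: [0.5942, -0.2427, 0.1283]
eef_rot: [-180.0, -0.0, -90.0]
contact_force: [-0.8, -0.3, 0.2]
gripper_width: 0.0878
gripper_force: 0.0
```

Run:
```python
from h import *
st();s=status.get_state();c=[*s["tcp_pos"],s["eef_rot"][2]]
plan(c,[.5957,-.243,.07,-90],[.5957,-.243,.0275,-90])
```

```text
24.13 [ 0.5942 -0.2427  0.1283] [-1.7997e+02 -4.0000e-02 -8.9990e+01] J [ -4.8  22.5 -12.    0.  -55.5   4.8] F [-0.8 -0.3  0.2] w 0.0878 0.0
[ 5.957e-01 -2.430e-01  7.000e-02 -9.000e+01] xyz [0.0014, -0.0074, 0.2917] yaw 0.0 rows 2.0
[ 5.957e-01 -2.430e-01  2.750e-02 -9.000e+01] xyz [0.0014, -0.0074, 0.5042] yaw 0.0 rows 2.0
```

Emit:
step_arm:
  xyz:
    - [0.001, -0.007, 0.15]
    - [0.001, -0.007, 0.29]
    - [0.001, -0.007, 0.4]
    - [0.001, -0.007, 0.46]
    - [0.001, -0.007, 0.504]
    - [0.001, -0.007, 0.504]
    - [0.001, -0.007, 0.504]
    - [0.001, -0.007, 0.504]
    - [0.001, -0.007, 0.504]
    - [0.001, -0.007, 0.504]
    - [0.001, -0.007, 0.504]
    - [0.001, -0.007, 0.504]
    - [0.001, -0.007, 0.504]
    - [0.001, -0.007, 0.504]
  yaw: [0, 0, 0, 0, 0, 0, 0, 0, 0, 0, 0, 0, 0, 0]
  claw: [-1, -1, -1, -1, -1, -1, -1, 1, 1, 1, 1, 1, 1, 1]
  grip_force: 50

```text
time_s: 25.3
tcp_pos: [0.5952, -0.2428, 0.0279]
eef_rot: [-180.0, -0.0, -90.1]
contact_force: [-1.8, 0.9, 6.2]
gripper_width: 0.0659
gripper_force: 50.0
```

Emit:
step_arm:
  xyz:
    - [0, 0, 0]
    - [0, 0, -0.05]
    - [0, 0, -0.15]
    - [0, 0, -0.3]
    - [0, 0, -0.45]
    - [0, 0, -0.45]
    - [0, 0, -0.45]
  yaw: [0, 0, 0, 0, 0, 0, 0]
  claw: [1, 1, 1, 1, 1, 1, 1]

```text
time_s: 25.88
tcp_pos: [0.5959, -0.2427, 0.119]
eef_rot: [-179.8, -0.0, -90.1]
contact_force: [-1.2, -0.3, -6.2]
gripper_width: 0.066
gripper_force: 50.0
```

Run:
```python
from h import *
st();s=status.get_state();c=[*s["tcp_pos"],s["eef_rot"][2]]
p,d=cams.capture("scene");W=cloud("scene",d)
s=(d>0)&(abs(W[...,0]-.6)<.05)&(abs(W[...,1]+.243)<.05)&(W[...,2]>.06)&(W[...,2]<.13)
Q=W[s];print(np.histogram(Q[:,2],bins=np.arange(.06,.13,.004)))
s=(d>0)&(abs(W[...,0]-.6)<.045)&(abs(W[...,1]+.243)<.017)&(W[...,2]>c[2]-.035)&(W[...,2]<c[2]-.003)
plan(c,[.53,-.27,.12,-90],[.476,-.304,.11,-90])
```

```text
25.88 [ 0.5959 -0.2427  0.119 ] [-179.78   -0.    -90.14] J [ -4.8  23.  -12.5  -0.  -54.3   4.7] F [-1.2 -0.3 -6.2] w 0.066 50.0
(array([  0,   0,   0,   0,   0,   0,   0,  10,  44,  36,  37,  42, 307,
        47,  45,  36,  32]), array([0.06 , 0.064, 0.068, 0.072, 0.076, 0.08 , 0.084, 0.088, 0.092,
       0.096, 0.1  , 0.104, 0.108, 0.112, 0.116, 0.12 , 0.124, 0.128]))
[  0.53  -0.27   0.12 -90.  ] xyz [0.1371, 0.3294, -0.0048] yaw -0.0004 rows 2.0
[  0.476  -0.304   0.11  -90.   ] xyz [0.3078, 0.599, 0.0452] yaw -0.0004 rows 2.0
```

Emit:
step_arm:
  xyz:
    - [0.137, 0.33, 0]
    - [0.137, 0.33, 0]
    - [0.137, 0.33, 0]
    - [0.308, 0.6, 0.05]
    - [0.308, 0.6, 0.05]
    - [0.308, 0.6, 0.15]
    - [0.308, 0.6, 0.15]
    - [0.308, 0.6, 0.15]
    - [0.308, 0.6, 0.15]
  yaw: [0, 0, 0, 0, 0, 0, 0, 0, 0]
  claw: [1, 1, 1, 1, 1, 1, 1, 1, 1]

```text
time_s: 26.68
tcp_pos: [0.4752, -0.3039, 0.0867]
eef_rot: [179.9, 0.0, -90.1]
contact_force: [1.0, 0.8, -3.5]
gripper_width: 0.0658
gripper_force: 50.0
```

```bash
cat > gap.py <<'E'
from h import *
from scipy.optimize import least_squares
st();T=status.get_state();x0,y0,z0=T["tcp_pos"];j=np.radians(T["joints"][0]);print(T["joint_torque"].round(1))
p,d=cams.capture("scene");W=cloud("scene",d);cv2.imwrite("pics/gap.png",p)
f=(W[...,0]-x0)*np.cos(j)+(W[...,1]-y0)*np.sin(j); l=-(W[...,0]-x0)*np.sin(j)+(W[...,1]-y0)*np.cos(j);h=W[...,2]-z0
s=(d>0)&(l>.16)&(l<.275)&(f>-.03)&(f<.08)&(h>.29)&(h<.41)&(W[...,2]>.385)
for a,b in((.16,.2),(.2,.23),(.23,.26),(.26,.275)):
    t=s&(l>a)&(l<=b)&(f>.01)&(h<.39)
    if t.sum()<20: print(a,t.sum());continue
    r=least_squares(lambda q:np.hypot(f[t]-q[0],h[t]-q[1])-q[2],[0,.365,.05],loss="soft_l1",f_scale=.002);print(a,t.sum(),"circle f,h,r",r.x.round(4),"bottom h",(r.x[1]-r.x[2]).round(4),"lmax",l[t].max().round(4),"minh",h[t].min().round(3))
s=(d>0)&(W[...,2]>.345)&(W[...,2]<.383)&(W[...,0]>.48)&(W[...,0]<.53)&(W[...,1]>-.1)&(W[...,1]<-.045)
if s.any(): print("lever",s.sum(),W[s].min(0).round(4),W[s].max(0).round(4),"l",l[s].min().round(3),"f",f[s].min().round(3),f[s].max().round(3))
E
python3 gap.py
```

```text
26.68 [ 0.4752 -0.3039  0.0867] [179.94   0.   -90.11] J [-12.7  18.7 -24.5   0.  -46.8  12.6] F [ 1.   0.8 -3.5] w 0.0658 50.0
[ -0.5 -50.9  23.3   5.8  -0.   -0. ]
0.16 830 circle f,h,r [0.0006 0.3636 0.0484] bottom h 0.3152 lmax 0.1999 minh 0.319
0.2 617 circle f,h,r [0.0014 0.3634 0.0477] bottom h 0.3157 lmax 0.23 minh 0.318
0.23 530 circle f,h,r [0.0005 0.3635 0.0483] bottom h 0.3151 lmax 0.2582 minh 0.317
0.26 0
lever 108 [ 0.4958 -0.082   0.3534] [ 0.5147 -0.0454  0.3659] l 0.223 f -0.03 -0.015
```

Measured at the dish centre, the forearm end would touch the lever at a TCP height of about 0.049, which means dropping the disc 20 mm. It is gentler to set the disc down 41 mm to the right (-y) on the dish rim, where the lever is clear, and then push it in with closed fingers.

Run:
```python
from h import *
c=[.4752,-.3039,.0867,-90.1]
plan(c,[.4725,-.344,.087,-90],[.4725,-.344,.038,-90])
```

```text
[ 4.725e-01 -3.440e-01  8.700e-02 -9.000e+01] xyz [0.2005, 0.0132, -0.0015] yaw -0.0003 rows 1.0
[ 4.725e-01 -3.440e-01  3.800e-02 -9.000e+01] xyz [0.2005, 0.0132, 0.2435] yaw -0.0003 rows 2.0
```

Emit:
step_arm:
  xyz:
    - [0.2, 0.013, 0]
    - [0.2, 0.013, 0]
    - [0.2, 0.013, 0]
    - [0.2, 0.013, 0.1]
    - [0.2, 0.013, 0.18]
    - [0.2, 0.013, 0.22]
    - [0.2, 0.013, 0.22]
    - [0.2, 0.013, 0.22]
  yaw: [0, 0, 0, 0, 0, 0, 0, 0]
  claw: [1, 1, 1, 1, 1, 1, 1, 1]

```text
time_s: 27.4
tcp_pos: [0.4725, -0.3437, 0.0431]
eef_rot: [180.0, -0.0, -90.1]
contact_force: [0.3, 0.8, -3.8]
gripper_width: 0.0662
gripper_force: 50.0
```

```bash
python3 gap.py
python3 - <<'E'
from h import *
p,d=cams.capture("scene");W=cloud("scene",d)
s=(d>0)&(abs(W[...,0]-.4725)<.035)&(abs(W[...,1]+.344)<.035)&(W[...,2]>.02)&(W[...,2]<.045)
print(np.histogram(W[s][:,2],bins=np.arange(.02,.046,.002)))
E
```

```text
27.4 [ 0.4725 -0.3437  0.0431] [179.97  -0.   -90.08] J [-16.9  23.5 -24.2   0.  -42.3  16.8] F [ 0.3  0.8 -3.8] w 0.0662 50.0
[ -0.1 -55.1  21.6   5.3   0.1  -0. ]
0.16 651 circle f,h,r [0.0021 0.364  0.0469] bottom h 0.3171 lmax 0.1999 minh 0.342
0.2 488 circle f,h,r [0.002  0.3639 0.047 ] bottom h 0.3169 lmax 0.2299 minh 0.342
0.23 436 circle f,h,r [0.0004 0.3636 0.0483] bottom h 0.3152 lmax 0.2578 minh 0.342
0.26 0
lever 35 [ 0.5032 -0.0612  0.3528] [ 0.5158 -0.0453  0.363 ] l 0.282 f -0.055 -0.044
(array([ 16,  14,  12,  16,  12,  15,  36, 119,  30,   0,   0,   0]), array([0.02 , 0.022, 0.024, 0.026, 0.028, 0.03 , 0.032, 0.034, 0.036,
       0.038, 0.04 , 0.042, 0.044]))
```

Emit:
step_arm:
  xyz:
    - [0, 0, 0.015]
    - [0, 0, 0.03]
    - [0, 0, 0.03]
    - [0, 0, 0.03]
  yaw: [0, 0, 0, 0]
  claw: [1, 1, 1, 1]

```text
time_s: 27.83
tcp_pos: [0.472, -0.3441, 0.037]
eef_rot: [180.0, 0.0, -90.1]
contact_force: [0.3, 0.2, -4.3]
gripper_width: 0.0659
gripper_force: 50.0
```

Emit:
step_arm:
  xyz:
    - [0, 0, 0]
    - [0, 0, 0]
    - [0, 0, 0]
    - [0, 0, 0]
    - [0, 0, 0]
    - [0, 0, 0]
    - [0, 0, -0.1]
    - [0, 0, -0.3]
    - [0, 0, -0.5]
    - [0, 0, -0.5]
    - [0, 0, -0.5]
  yaw: [0, 0, 0, 0, 0, 0, 0, 0, 0, 0, 0]
  claw: [-1, -1, -1, -1, -1, -1, -1, -1, -1, -1, -1]

```text
time_s: 28.75
tcp_pos: [0.4738, -0.3447, 0.14]
eef_rot: [-179.7, -0.1, -90.1]
contact_force: [0.3, 0.3, -1.0]
gripper_width: 0.0877
gripper_force: 0.0
```

```bash
cat > disc.py <<'E'
from h import *
def disc():
    p,d=cams.capture("scene");W=cloud("scene",d);cv2.imwrite("pics/disc.png",p)
    s=(d>0)&(abs(W[...,0]-.4725)<.05)&(W[...,1]>-.39)&(W[...,1]<-.25)&(W[...,2]>.013)&(W[...,2]<.04)
    Q=W[s]; r=least_squares(lambda q:Q[:,0]*q[0]+Q[:,1]*q[1]+q[2]-Q[:,2],[0,0,.02],loss="soft_l1",f_scale=.001).x
    t=abs(Q[:,0]*r[0]+Q[:,1]*r[1]+r[2]-Q[:,2])<.002
    e=cv2.fitEllipse(cv2.convexHull((Q[t][:,:2]*1000).astype(np.float32)))
    print("disc n",t.sum(),"slope",r[:2].round(3),"centre",np.round(e[0],1),np.round(e[1],1),"z at c",(r[0]*e[0][0]/1e3+r[1]*e[0][1]/1e3+r[2]).round(4))
from scipy.optimize import least_squares
st();disc()
E
python3 disc.py
python3 - <<'E'
from h import *
s=status.get_state();c=[*s["tcp_pos"],s["eef_rot"][2]]
plan(c,[.4725,-.394,.14,-90],[.4725,-.394,.06,-90],[.4725,-.394,.027,-90])
E
```

```text
28.75 [ 0.4738 -0.3447  0.14  ] [-1.7968e+02 -1.1000e-01 -9.0120e+01] J [-16.9  16.9 -18.8   0.  -54.   16.8] F [ 0.3  0.3 -1. ] w 0.0877 0.0
disc n 324 slope [-0.053  0.012] centre [ 473.7 -345.2] [65.5 68. ] z at c 0.0269
[  0.4725  -0.394    0.14   -90.    ] xyz [0.2494, -0.0003, -0.0097] yaw -0.0004 rows 2.0
[ 4.725e-01 -3.940e-01  6.000e-02 -9.000e+01] xyz [0.2494, -0.0003, 0.3903] yaw -0.0004 rows 2.0
[ 4.725e-01 -3.940e-01  2.700e-02 -9.000e+01] xyz [0.2494, -0.0003, 0.5553] yaw -0.0004 rows 1.0
```

The disc rests flat on the rim at (0.4735,-0.345), as expected. I close the fingers, go behind it and push it towards +y.

Emit:
step_arm:
  xyz:
    - [0.27, -0.005, 0]
    - [0.27, -0.005, 0]
    - [0.27, -0.005, 0]
    - [0.27, -0.005, 0]
    - [0.27, -0.005, 0]
    - [0.27, -0.005, 0]
    - [0.27, -0.005, 0]
    - [0.27, -0.005, 0]
    - [0.27, -0.005, 0]
    - [0.27, -0.005, 0]
    - [0.27, -0.005, 0]
    - [0.27, -0.005, 0]
    - [0.27, -0.005, 0]
    - [0.27, -0.005, 0]
  yaw: [0, 0, 0, 0, 0, 0, 0, 0, 0, 0, 0, 0, 0, 0]
  claw: [1, 1, 1, 1, 1, 1, 1, 1, 1, 1, 1, 1, 1, 1]
  grip_force: 10

```text
time_s: 29.97
tcp_pos: [0.473, -0.3981, 0.137]
eef_rot: [180.0, 0.0, -90.1]
contact_force: [0.2, -0.5, 0.1]
gripper_width: 0.0019
gripper_force: 0.0
```

```bash
python3 disc.py
python3 - <<'E'
from h import *
s=status.get_state();c=[*s["tcp_pos"],s["eef_rot"][2]]
plan(c,[.473,-.399,.06,-90],[.473,-.399,.027,-90],[.473,-.37,.027,-90],[.473,-.3545,.027,-90])
E
```

```text
29.97 [ 0.473  -0.3981  0.137 ] [180.     0.   -90.14] J [-22.   20.  -14.5   0.  -55.4  21.9] F [ 0.2 -0.5  0.1] w 0.0019 0.0
disc n 325 slope [-0.052  0.019] centre [ 473.9 -345.5] [66.4 68.7] z at c 0.0267
[ 4.73e-01 -3.99e-01  6.00e-02 -9.00e+01] xyz [0.0044, -0.0, 0.3849] yaw -0.0004 rows 2.0
[ 4.73e-01 -3.99e-01  2.70e-02 -9.00e+01] xyz [0.0044, -0.0, 0.5499] yaw -0.0004 rows 1.0
[ 4.73e-01 -3.70e-01  2.70e-02 -9.00e+01] xyz [-0.1406, 0.0003, 0.5499] yaw -0.0004 rows 1.0
[ 4.730e-01 -3.545e-01  2.700e-02 -9.000e+01] xyz [-0.2181, 0.0005, 0.5499] yaw -0.0004 rows 1.0
```

Emit:
step_arm:
  xyz:
    - [0.005, 0, 0.2]
    - [0.005, 0, 0.38]
    - [0.005, 0, 0.48]
    - [0.005, 0, 0.55]
    - [0.005, 0, 0.55]
    - [-0.02, 0, 0.55]
    - [-0.04, 0, 0.55]
    - [-0.055, 0, 0.55]
    - [-0.07, 0, 0.55]
    - [-0.085, 0, 0.55]
    - [-0.1, 0, 0.55]
    - [-0.115, 0, 0.55]
    - [-0.13, 0, 0.55]
    - [-0.145, 0, 0.55]
    - [-0.16, 0, 0.55]
    - [-0.16, 0, 0.55]
    - [-0.16, 0, 0.55]
  yaw: [0, 0, 0, 0, 0, 0, 0, 0, 0, 0, 0, 0, 0, 0, 0, 0, 0]
  claw: [1, 1, 1, 1, 1, 1, 1, 1, 1, 1, 1, 1, 1, 1, 1, 1, 1]

```text
time_s: 31.43
tcp_pos: [0.4728, -0.3654, 0.0267]
eef_rot: [180.0, 0.0, -90.1]
contact_force: [-0.6, -0.4, -1.0]
gripper_width: 0.0004
gripper_force: 0.1
```

```bash
python3 disc.py
```

```text
31.43 [ 0.4728 -0.3654  0.0267] [ 1.7996e+02  4.0000e-02 -9.0140e+01] J [-19.   25.8 -23.1  -0.  -41.1  18.9] F [-0.6 -0.4 -1. ] w 0.0004 0.1
disc n 105 slope [-0.038  0.01 ] centre [ 480.  -334.4] [58.8 89.5] z at c 0.0236
```

Emit:
step_arm:
  xyz:
    - [-0.015, 0, 0]
    - [-0.03, 0, 0]
    - [-0.045, 0, 0]
    - [-0.055, 0, 0]
    - [-0.055, 0, 0]
    - [-0.055, 0, 0]
  yaw: [0, 0, 0, 0, 0, 0]
  claw: [1, 1, 1, 1, 1, 1]

```text
time_s: 31.98
tcp_pos: [0.4731, -0.3548, 0.027]
eef_rot: [180.0, 0.0, -90.1]
contact_force: [0.6, -0.0, -0.3]
gripper_width: 0.0006
gripper_force: 0.0
```

```bash
sed -i 's/W\[...,2\]>.013)&(W\[...,2\]<.04)/W[...,2]>.013)\&(W[...,2]<.029)/' disc.py && python3 disc.py
python3 - <<'E'
from h import *
p,d=cams.capture("scene");W=cloud("scene",d)
s=(d>0)&(abs(W[...,0]-.4725)<.045)&(W[...,1]>-.35)&(W[...,1]<-.25)&(W[...,2]>.013)&(W[...,2]<.04)
print(np.histogram(W[s][:,2],bins=np.arange(.013,.04,.002)),W[s].min(0).round(3),W[s].max(0).round(3))
E
```

```text
31.98 [ 0.4731 -0.3548  0.027 ] [ 1.7999e+02  1.0000e-02 -9.0120e+01] J [-17.9  25.3 -24.   -0.  -40.7  17.8] F [ 0.6 -0.  -0.3] w 0.0006 0.0
disc n 173 slope [-0.076  0.006] centre [ 479.1 -322.5] [59.6 91.4] z at c 0.0225
(array([ 17,  23,  20,  26, 113,  50,   4,   1,   1,   1,   0,   0,   0]), array([0.013, 0.015, 0.017, 0.019, 0.021, 0.023, 0.025, 0.027, 0.029,
       0.031, 0.033, 0.035, 0.037, 0.039])) [ 0.467 -0.349  0.013] [ 0.509 -0.278  0.032]
```

The disc top is at 0.0225, so it has dropped into the recess. I back off, rise and open, then check.

Emit:
step_arm:
  xyz:
    - [0.06, 0, 0]
    - [0.06, 0, 0]
    - [0.06, 0, -0.2]
    - [0.06, 0, -0.5]
    - [0.06, 0, -0.9]
    - [0.06, 0, -0.9]
    - [0.06, 0, -0.9]
    - [0.06, 0, -0.9]
    - [0.06, 0, -0.9]
    - [0.06, 0, -0.9]
    - [0.06, 0, -0.9]
  yaw: [0, 0, 0, 0, 0, 0, 0, 0, 0, 0, 0]
  claw: [1, 1, 1, 1, -1, -1, -1, -1, -1, -1, -1]

```text
time_s: 33.0
tcp_pos: [0.4724, -0.3669, 0.2056]
eef_rot: [179.9, 0.1, -90.2]
contact_force: [-0.1, 0.3, -0.3]
gripper_width: 0.0416
gripper_force: 0.0
```

```bash
python3 disc.py
python3 - <<'E'
from h import *
p,d=cams.capture("scene");W=cloud("scene",d)
for n,c,r,lo,hi in(("weight knob",(.482,-.441),.03,.037,.06),("bar",(.472,-.178),.035,.0195,.035),("plate",(.599,-.38),.045,.017,.04),("disc",(.4725,-.31),.05,.0195,.03),("loupe",(.582,-.13),.03,.036,.05),("dropper",(.59,-.485),.04,.06,.1)):
    s=(d>0)&(np.hypot(W[...,0]-c[0],W[...,1]-c[1])<r)&(W[...,2]>lo)&(W[...,2]<hi)
    Q=W[s];q=cv2.minAreaRect((Q[:,:2]*1000).astype(np.float32));print(n,s.sum(),np.round(q[0],1),np.round(q[1],1),"z",np.median(Q[:,2]).round(4))
cv2.imwrite("pics/fin.png",cv2.resize(p[180:300,170:400],(0,0),fx=3.4,fy=3.4))
E
```

```text
33.0 [ 0.4724 -0.3669  0.2056] [ 1.7988e+02  6.0000e-02 -9.0160e+01] J [-19.1  14.9 -12.1  -0.  -63.1  19. ] F [-0.1  0.3 -0.3] w 0.0416 0.0
disc n 333 slope [-0.034  0.019] centre [ 474.4 -311.5] [65.1 69.7] z at c 0.022
weight knob 36 [ 484.4 -442.3] [14.4 15.3] z 0.0411
bar 124 [ 470.2 -179.1] [25.2 53.6] z 0.0224
plate 461 [ 599.4 -379.9] [54.1 54.4] z 0.0223
disc 387 [ 471.5 -310.9] [64.9 69.9] z 0.0224
loupe 84 [ 586.4 -129.7] [37.8 36.8] z 0.0387
dropper 18 [ 597.4 -484.4] [ 4.2 14.3] z 0.0665
```

View pics/fin.png

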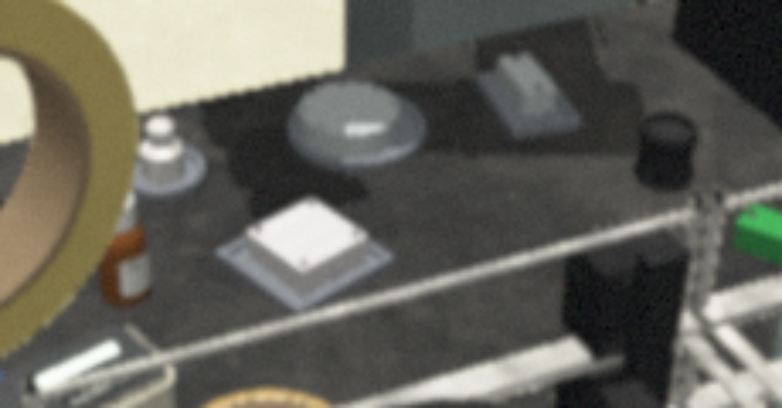

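The final crop shows the weight in the small dish (160,160), the disc in the large dish (355,115), the bar in the oblong tray (525,80) and the plate in the square tray (307,235). All four lie flat, and the dropper and loupe stand where they were. I hand the job in.

```bash
python3 -c "
from plant import job
print(job.close_job())"
```

```text
the job is handed in; nothing more can be done
None
```

I took the stack apart in order: weight, bar, plate and disc each lie flat in their own tray and are released, and the dropper bottle and loupe stand where they were. The job is handed in at about 33 s of robot time; the close call returned no verdict, and by my last depth check the disc is furthest from centre, about 8 mm off against the 13 mm allowed.

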